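Wedge the spring bolt back and move the bin of hose clamps to the counting scale

ROBOT

A 7-joint arm with a two-finger parallel gripper is mounted at the origin on the work surface. World frame = base frame: x ahead of the robot, y to its left, z up, the work surface at z = 0. Lengths are in m, angles in rad, forces in N, time in s.
With the tool pointing down it reaches from about 0.425 to 0.925 m from the base axis. Payload 6.8 kg.
Tool frame: the origin (TCP) lies midway between the tips of the shut fingers; the grasp point (between the pads) lies 19 mm behind it; x points along the fingers, z is the direction in which the jaws open and shut, and the axes are right-handed (so a half turn about x gives the same grasp; the last joint's range is limited). The gripper opens to 85 mm and grips with 20 to 120 N. Pads are 22 mm wide; open, the fingers measure 114 mm over their backs; the gripper's body (76 mm by 85 mm) begins 54 mm behind the grasp point. The pads swing forward as they close: fully open they stand 13 mm farther back than shut.
Start: joints at [1.239, 0.477, 0.022, 1.555, -0.011, 1.109, -0.083], TCP at [0.15, -0.658, 0.193] pointing down, gripper open.
Joint ranges: [-2.96, 2.96], [-0.34, 2.1], [-1.41, 1.46], [0.24, 2.44], [-1.37, 4.51], [0.17, 1.92], [-2.96, 2.96]. Speed limits (rad/s): [2.39, 2.39, 3.14, 3.14, 3.14, 3.14, 3.14].

INTERFACE

Orientations are given as a unit quaternion [w, x, y, z].
In Python, from station import bot gives the robot as it stands. The module is installed in compiled form; this text tells all that it offers.
- The arm moves only by the shell command python3 -m jog 'ROWS' [FORCE]. ROWS is text: rows parted by semicolons, each of 7 numbers parted by spaces: the shift along the tool's x, y, z in mm, then the turn, a rotation vector about the tool's x, y, z in units of 6 degrees (1.0 is 6 degrees), then the finger opening in mm, from 0 to 85.4. A call has 1 to 5 rows; each row shifts and turns the commanded pose from where the row before left it, along the tool's axes as they then stand; what a row does not reach is not made up. A row lasts 1/10 s, in which the tool goes at most 50 mm and 8.59 degrees, less where a joint would pass 70% of its speed; a pose out of reach is approached as far as the arm can. A call with a gripper value outside its range is refused whole. The fingers move at their own pace and stop on an object; FORCE is the grip in N (left out, the last holds). Time passes only in rows, so rows that do not move let the fingers close. It gives the time, the measured TCP pose, the force and the opening at its end, in the units of the state.
- bot.get_obs(): the state, without advancing time (a new reading comes with each control period).
- bot.read_camera(name): name is "scene" or "side" or "wrist"; returns (picture, depth): 384x512x3 uint8, red, green, blue; 384x512 float32, m along the optical axis (not along the pixel's ray), 0 where there is no reading.
- bot.calibration(name): a dict with "fx", "fy", "cx", "cy" (pixels), "T" (4x4, takes a point from camera to world coordinates). Camera axes: x right, y up, looking along -z (the intrinsics and any distortion apply to the point x, -y, -z); pixel columns grow to the right and rows downward; lengths in m; the calibration is good to about 2 mm. The wrist camera is an equidistant fisheye: a pixel r from the principal point sees the ray r / f radians off the axis. A picture is of the moment at which its call begins: read the wrist's pose just before it. calibration takes no time and is no camera call; for the wrist camera it gives the pose at the moment of the call.
- bot.hand_in(): hands the job in, once; it reports no verdict.
The state is a dict: "t": time; "q": joint angles; "joint_vel": joint speeds; "joint_torque": joint torques, N m; "eef_pos": TCP position; "tool_rot": TCP orientation; "contact_force": force on the tool from outside, world axes, zero at the start; "torque": the same for the moment, N m; "gripper_width": opening from 0.0 (shut) to 1.0 (fully open).
Only numpy, scipy, OpenCV 4.12 (cv2) and the standard library are available. Lean on these libraries where they do the work, as an engineer would, in place of code of your own. Each camera call takes 0.05 s, during which the arm holds its last target.

TASK

Take the blue bin of hose clamps out of its lock-down dock and weigh it on the counting scale: carry it level and lower it gently onto the steel pan, in the middle and square to the pan, its long side along the pan's long side. The dock's spring bolt shoots back over the bin's lip as soon as it is let go, so first push the wooden wedge in between the yellow pull plate and the bolt housing, thin end first, until the bolt stands clear of the bin by itself, and leave the wedge there for the bin's return. Do not disturb the other things on the table.

Things in the scene. Friction and masses are not known exactly. Their poses are not given: they have to be found in the camera images.
- dock: Charcoal steel lock-down dock fixed to the table: base plate 150 (x) x 305 (y) x 6 mm. Origin: centre of the plate's underside, z up; +x faces away from the robot at yaw 0. The bin stands at y = +45 mm on the plate, with 2 mm play each way, between side rails (x = +-62 to +-66, up to z = 34 mm), an end stop on its +y side (up to z = 61 mm) and the bright metal bolt housing on its -y side.
- housing (a point): On the dock, middle of the bolt housing's rear (-y) face, on the base plate (z = 6 mm), axes as the dock's; it lies at y = -89.5 mm of the dock. The housing reaches 25 mm to each side in x, 34 mm forward (+y) to the bin, and up to 71 mm above the table. Between this face and the pull plate is a slot open at both x ends, the base plate its floor, the bolt's tongue bridging it 56 mm above the table.
- bolt (a joint): Spring bolt of the dock: slide in m, 0 = shot, its tongue 10 mm over the bin's locking lip and 2.5 mm above it; it grows up to 0.030 as the pull plate is drawn to the dock's -y. The spring shuts it with 4 N at 0 and 8 N at 0.020; nothing holds it open by itself. The bin is free from 0.013 on; the wedge's full thickness gives 0.020.
- pull_plate (a point): Middle of the inner (+y) face of the yellow pull plate, 40 mm above the table; it moves with the bolt, axes as the dock's. Plate 50 wide (x), 5 thick, from 9 to 71 mm above the table, its two upright edges bent 6 mm outwards as a lead-in. With the bolt shot it is 14 mm from the housing's rear face.
- wedge_center (a point): Middle, half-way up, of a beech wedge on its side: 160 long (x) x 34 (y) x 38 mm high, 0.12 kg. Its +x end is thin and at the start points away from the robot. From x = -80 to 0 its sides are parallel, y -17 to +17; from 0 to +80 the -y face slopes in to a tip 6 mm thick (y +11 to +17); the +y face is straight. It holds best fully in, its middle about half-way through the slot.
- wedge: The same wedge; origin under its middle, on its underside. In the dock it lies on the base plate on the same side as on the table, long axis along the dock's x, straight face against the housing, thick end sticking out towards the dock's -x.
- bin_handle (a point): Middle of the blue bin's handle bar: 112 long (bin's x) x 16 (y) x 16 mm high, 88 mm above the bin's underside; free below it down to the 48 mm high rim and divider. Top of the bar 96 mm. The clamps in the bin lie below 48 mm. Axes along the dock's at the start.
- bin_base (a point): Centre of the underside of the blue open bin: 120 (x) x 170 (y) x 48 mm without the handle, a side rim makes it 132 wide, and at its -y end a locking lip stands out 14 mm at the rim; 0.5 to 0.85 kg with its hose clamps. Same axes as its handle.
- bin: The blue bin; origin at the centre of its underside, axes as for its handle.
- scale: Grey counting scale fixed to the table, 250 mm wide (y); its display and keys are on the -x side, down to x = -168 mm, lower than the pan. Origin on the table below the middle of the pan.
- scale_pan (a point): Centre of the top of the scale's flat steel pan, 79 mm above the table; pan 210 (x) x 250 mm (y), axes as the scale's.
- band_clamp: Bystander: large steel hose clamp lying flat, 86 mm across, 13 mm high; origin at its centre on the table.
- u_clamp: Bystander: steel U-bolt pipe clamp lying flat, 115 x 95 x 21 mm; origin about its middle.
- sleeve: Bystander: upright steel pipe sleeve, 72 mm across, 80 mm high; origin at its base.
- tape_measure: Bystander: orange tape measure standing, 72 x 42 x 66 mm; origin at its base.
- screwdriver: Bystander: red-handled screwdriver lying, 200 mm long; origin about its middle.
- spray_can: Bystander: green can standing, 60 mm across, 180 mm high; origin at its base.
- parts_cup: Bystander: white plastic cup standing, 80 mm across the rim, 85 mm high; origin at its base.
Not all that is in view belongs to the job. Leave any orange look-alike of the bin alone.

How it is judged:
On the way, in this order (a step that is already met when the one before it is completed fails the run):
1. the wedge alone holds the bolt back, clear of the bin's lip, with the hand off wedge and dock (value of joint bolt above 0.015 m and x of wedge_center in the frame of dock between -0.06 and 0.06 m and y of wedge_center in the frame of dock between -0.125 and -0.085 m and z of wedge_center in the frame of dock below 0.06 m and contact force between the fingers and wedge below 0.2 N and contact force between the fingers and dock below 0.2 N), for 0.3 s.
2. the bin is lifted clear of the dock while the wedge holds the bolt back (value of joint bolt above 0.015 m and x of wedge_center in the frame of dock between -0.06 and 0.06 m and y of wedge_center in the frame of dock between -0.125 and -0.085 m and z of wedge_center in the frame of dock below 0.06 m and z of bin_handle in the frame of dock above 0.15 m), for 0.05 s.
At the end, for the whole second after the job is handed in: The bin stands level and still on the scale's pan, its middle within 30 mm of the pan's middle and its sides within 12 degrees of the pan's; the wedge still sits between pull plate and housing with the bolt at least 15 mm back; the hand touches neither (all of step 1 and horizontal distance between bin_base and scale_pan below 0.03 m and z of bin_base in the frame of scale_pan between -0.005 and 0.005 m and angle between bin_base's own z axis and vertical below 0.06 rad and angle between the x axis of bin and the x axis of scale, either way round below 0.21 rad and linear speed of bin below 0.02 m/s and contact force between the fingers and bin below 0.2 N).
It fails at once if another thing on the table is pushed more than 30 mm or knocked over (distance of any of band_clamp, u_clamp, sleeve, tape_measure, screwdriver, spray_can, parts_cup from where it was at the start of the episode above 0.03 m or angle between any of band_clamp, u_clamp, sleeve, tape_measure, spray_can, parts_cup's own z axis and vertical above 0.5 rad).
It fails at once if the bin is tipped by more than 25 degrees, so that clamps could spill (angle between bin_base's own z axis and vertical above 0.44 rad).
It fails at once if the bin is dropped onto the scale (faster than 0.45 m/s close above or on the pan) (horizontal distance between bin_base and scale_pan below 0.12 m and z of bin_base in the frame of scale_pan below 0.02 m and linear speed of bin above 0.45 m/s).
It also fails if it takes over 72 s, if anything falls off the work surface, if the arm or the gripper's body presses on something with over 40 N, if the wrist force passes 120 N, or if a joint passes its speed limit or range.

## Working session

There is one attempt and no reset: what is moved stays moved. The work goes in short steps, Python scripts to look and compute and a shell command to move; the robot and the scene stay as the last step left them, time stands still between calls to the robot, and variables do not carry over. Pictures are saved under pics/ and viewed, and the job is handed in when it is done.

```bash
mkdir -p pics; ls; python3 - <<'E'
from station import bot
import cv2,numpy as np,pickle
o=bot.get_obs()
for k in o: print(k,np.round(o[k],4))
for n in ["scene","side","wrist"]:
    c=bot.calibration(n); p,d=bot.read_camera(n)
    print(n,{k:np.round(c[k],3) for k in c})
    pickle.dump((c,p,d),open(f"pics/{n}0.pkl","wb"))
    cv2.imwrite(f"pics/{n}0.png",p[:,:,::-1])
E
```

```text
pics
t 0.0
q [ 1.2389  0.4778  0.0223  1.5564 -0.0115  1.1093 -0.0831]
joint_vel [-0.001   0.0003  0.0001  0.001  -0.0015 -0.0001  0.0005]
joint_torque [ 7.00000e-04 -5.96456e+01  1.60920e+00 -2.81194e+01  1.27000e-02
  9.20000e-03  0.00000e+00]
eef_pos [ 0.1496 -0.6575  0.1922]
tool_rot [ 0.5522  0.4414  0.5532 -0.4407]
contact_force [-0.4597  0.4664 -0.4768]
torque [ 0.0434 -0.0529  0.0052]
gripper_width 0.9987
scene {'fx': np.float64(367.07), 'fy': np.float64(367.07), 'cx': np.float64(258.441), 'cy': np.float64(193.299), 'T': array([[-0.522, -0.447,  0.726,  1.617],
       [ 0.853, -0.281,  0.44 ,  0.637],
       [ 0.008,  0.849,  0.528,  0.876],
       [ 0.   ,  0.   ,  0.   ,  1.   ]])}
side {'fx': np.float64(380.083), 'fy': np.float64(380.083), 'cx': np.float64(248.631), 'cy': np.float64(196.225), 'T': array([[-0.939,  0.266, -0.216,  0.27 ],
       [-0.342, -0.691,  0.636,  0.804],
       [ 0.02 ,  0.672,  0.741,  1.018],
       [ 0.   ,  0.   ,  0.   ,  1.   ]])}
wrist {'fx': np.float64(297.319), 'fy': np.float64(297.319), 'cx': np.float64(256.069), 'cy': np.float64(190.477), 'T': array([[ 0.223,  0.921,  0.32 ,  0.232],
       [-0.975,  0.211,  0.072, -0.64 ],
       [-0.001, -0.328,  0.945,  0.373],
       [ 0.   ,  0.   ,  0.   ,  1.   ]])}
```

View pics/scene0.png

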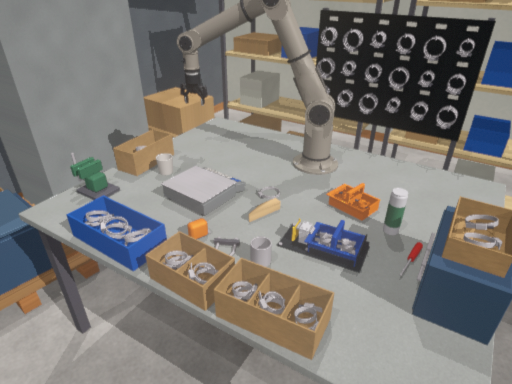

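View pics/side0.png

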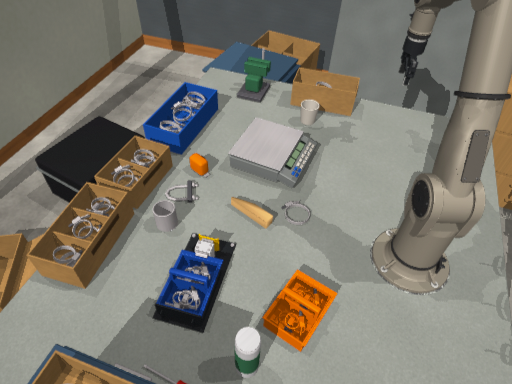

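View pics/wrist0.png

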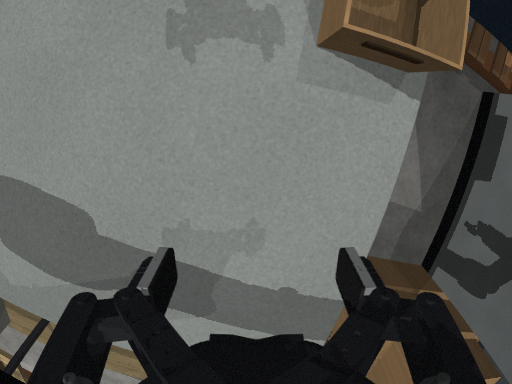

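Candidates for the blue bin, in scene pixels:
- Blue bin in the black dock at (338,242).
- Orange look-alike at (353,200).
- Large blue crate at (117,230), which is not in a dock.

I choose (338,242). The wedge is the beech piece at (265,209). I'll check both in close crops.

```bash
cat > h.py <<'E'
import numpy as np,cv2,pickle
from scipy.spatial.transform import Rotation as R
def load(n): return pickle.load(open(f"pics/{n}.pkl","rb"))
def cloud(c,d):
    v,u=np.mgrid[0:d.shape[0],0:d.shape[1]]
    x=(u-c['cx'])/c['fx']*d; y=-(v-c['cy'])/c['fy']*d
    P=np.stack([x,y,-d,np.ones_like(d)],-1)@np.asarray(c['T']).T
    return P[...,:3]
def ray(c,u,v,z):
    r=np.array([(u-c['cx'])/c['fx'],-(v-c['cy'])/c['fy'],-1.]); T=np.asarray(c['T'])
    r=T[:3,:3]@r; o=T[:3,3]; return o+r*(z-o[2])/r[2]
def rayw(c,u,v,z):
    a=np.array([u-c['cx'],v-c['cy']]); rr=np.hypot(*a)+1e-9; th=rr/c['fx']
    r=np.array([a[0]/rr*np.sin(th),-a[1]/rr*np.sin(th),-np.cos(th)]); T=np.asarray(c['T'])
    r=T[:3,:3]@r; o=T[:3,3]; return o+r*(z-o[2])/r[2]
def proj(c,p):
    T=np.asarray(c['T']); q=T[:3,:3].T@(np.asarray(p)-T[:3,3])
    return c['cx']+c['fx']*q[0]/-q[2], c['cy']-c['fy']*q[1]/-q[2]
E
python3 - <<'E'
from h import *
c,p,d=load("scene0"); a=cv2.resize(p[170:280,180:380],None,fx=4,fy=4,interpolation=2)
cv2.imwrite("pics/c1.png",a[:,:,::-1])
c,p,d=load("side0"); a=cv2.resize(p[190:340,140:340],None,fx=4,fy=4,interpolation=2)
cv2.imwrite("pics/c2.png",a[:,:,::-1])
for n in["scene0","side0"]:
    c,p,d=load(n);P=cloud(c,d);ws=P[...,2]
    h=cv2.cvtColor(p,cv2.COLOR_RGB2HSV)
    m=(abs(ws)<.015)&(P[...,0]>.3)&(P[...,0]<.9)&(abs(P[...,1])<.5)
    print(n,"table z med",np.median(ws[m]),"depth valid",(d>0).mean())
    box=(P[...,0]>.2)&(P[...,0]<1.0)&(abs(P[...,1])<.8)
    for nm,lo,hi in[("blue",(105,120,40),(130,255,255)),("wood",(10,60,120),(25,200,255)),("yellow",(24,140,120),(34,255,255))]:
        mm=cv2.inRange(h,lo,hi)*box.astype(np.uint8)
        k,l,s,ce=cv2.connectedComponentsWithStats(mm)
        for i in range(1,k):
            if s[i,4]>15:
                q=P[l==i]; print(nm,s[i],np.round(np.percentile(q,[2,50,98],0),3).tolist())
E
```

```text
scene0 table z med -0.0019310171830239087 depth valid 0.9697977701822916
blue [  78  196   88   58 1402] [[0.89, -0.525, 0.018], [0.901, -0.353, 0.071], [0.996, -0.185, 0.098]]
blue [107 220  14   5  27] [[0.892, -0.484, 0.001], [0.905, -0.471, 0.003], [0.928, -0.446, 0.011]]
blue [305 220  60  41 777] [[0.532, 0.254, 0.009], [0.6, 0.35, 0.05], [0.665, 0.43, 0.101]]
blue [ 92 226   9   6  27] [[0.956, -0.508, -0.0], [0.969, -0.49, 0.003], [0.976, -0.461, 0.008]]
blue [108 228  16   4  48] [[0.921, -0.445, -0.0], [0.938, -0.42, 0.003], [0.952, -0.396, 0.006]]
blue [114 239  11   6  34] [[0.962, -0.376, -0.001], [0.974, -0.35, 0.003], [0.981, -0.328, 0.006]]
blue [127 242   8   5  18] [[0.954, -0.311, 0.001], [0.968, -0.305, 0.003], [0.983, -0.299, 0.007]]
wood [ 115  131   59   45 1196] [[0.312, -0.795, 0.002], [0.524, -0.692, 0.07], [0.596, -0.679, 0.116]]
wood [ 326  183   55   38 1240] [[0.212, 0.206, -0.002], [0.303, 0.31, 0.032], [0.365, 0.397, 0.093]]
wood [ 442  196   65   78 2540] [[0.462, 0.672, 0.201], [0.695, 0.729, 0.235], [0.703, 0.798, 0.269]]
wood [249 198  31  24 373] 
[... 1602 characters left out ...]
 -0.679, 0.119]]
wood [108 139  61  52 517] [[0.903, -0.118, 0.002], [0.96, 0.001, 0.081], [0.999, 0.123, 0.1]]
wood [  39  187   88  102 1365] [[0.894, 0.151, 0.002], [0.953, 0.353, 0.076], [0.998, 0.452, 0.11]]
wood [231 197  42  32 599] [[0.456, -0.03, -0.002], [0.521, 0.013, 0.033], [0.608, 0.044, 0.04]]
wood [289 269  46  23  49] [[0.205, 0.161, -0.005], [0.277, 0.181, -0.0], [0.336, 0.217, 0.047]]
wood [312 318  11  17  17] [[0.217, 0.292, -0.005], [0.226, 0.328, 0.042], [0.233, 0.362, 0.049]]
wood [277 335  35  17  44] [[0.234, 0.356, -0.003], [0.263, 0.39, 0.001], [0.32, 0.402, 0.047]]
wood [  32  350  102   34 1017] [[0.546, 0.658, 0.199], [0.646, 0.674, 0.235], [0.7, 0.719, 0.271]]
```

View pics/c1.png

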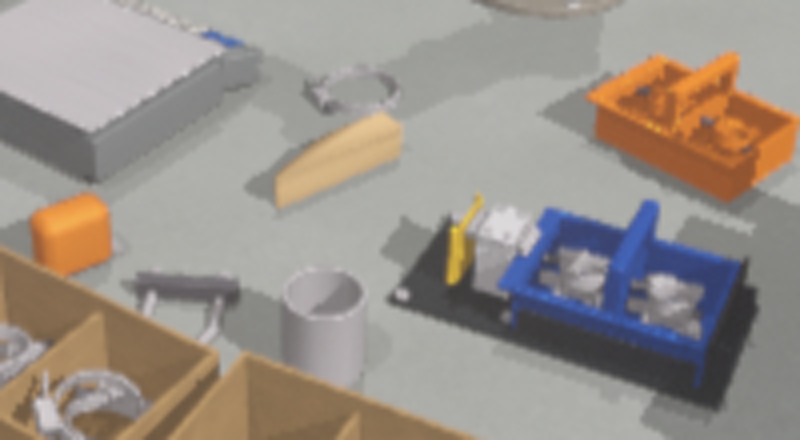

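View pics/c2.png

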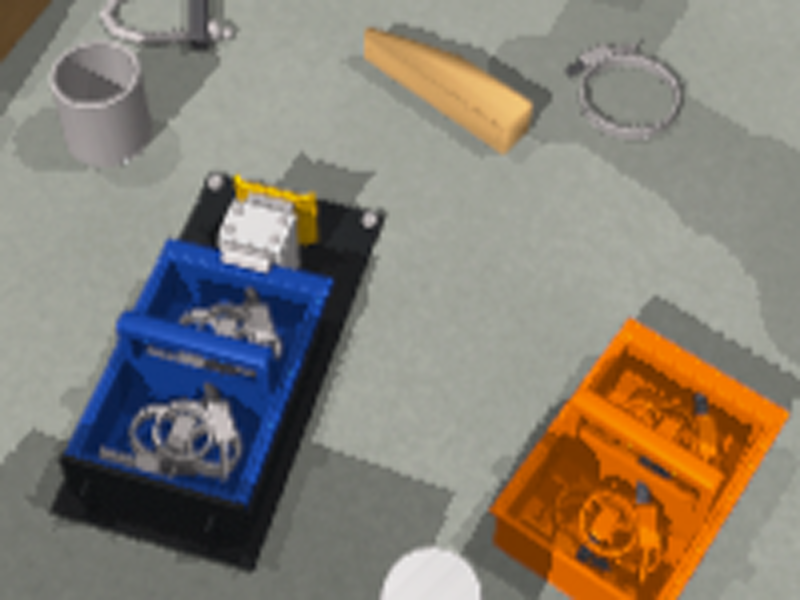

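The crops confirm it: the blue bin sits in the black dock with the yellow plate and bright housing, and the wedge's thin end points away from the robot. Next I'll fit the poses.

```bash
cat >> h.py <<'E'
def rect(q):
    q=np.asarray(q,np.float32)[:,:2]*1000
    (cx,cy),(w,h),a=cv2.minAreaRect(q)
    if w<h: w,h=h,w; a+=90
    a=(a+90)%180-90
    return np.round([cx,cy,w,h,a],1).tolist()
E
python3 - <<'E'
from h import *
for n in["scene0","side0"]:
    c,p,d=load(n);P=cloud(c,d);X,Y,Z=P[...,0],P[...,1],P[...,2]
    h=cv2.cvtColor(p,cv2.COLOR_RGB2HSV).astype(int);H,S,V=h[...,0],h[...,1],h[...,2]
    def box(x0,x1,y0,y1,z0,z1): return (X>x0)&(X<x1)&(Y>y0)&(Y<y1)&(Z>z0)&(Z<z1)
    def rep(nm,m):
        q=P[m]; print(n,nm,len(q),rect(q),np.round(np.median(q,0),3).tolist())
    rep("wedge top",box(.44,.63,-.05,.07,.034,.044)&(S>50))
    rep("wedge all",box(.44,.63,-.05,.07,.006,.044)&(S>50)&(H<30))
    rep("handle",box(.5,.7,.2,.45,.09,.115)&(H>100))
    rep("bin rim",box(.5,.7,.2,.45,.044,.06)&(H>100)&(S>100))
    rep("dock plate",box(.4,.8,.1,.5,-.01,.02)&(V<50))
    rep("yellow",box(.5,.7,.1,.25,.01,.09)&(H>20)&(H<34)&(S>140))
    rep("housing top",box(.5,.7,.1,.25,.064,.09)&(S<60))
    rep("pan",box(.3,.75,-.4,0,.072,.09))
    rep("scale",box(.2,.75,-.4,0,.02,.09))
    for nm,b in [("sleeve",(.6,.8,.02,.15,.05,.1)),("tape",(.6,.8,-.2,0,.04,.09)),("can",(.3,.7,.4,.65,.1,.2)),("cup",(.2,.5,-.55,-.3,.05,.1)),("uclamp",(.65,.85,-.12,.1,.006,.03))]: rep(nm,box(*b))
E
```

```text
scene0 wedge top 119 [534.6, 3.7, 155.1, 36.6, -19.6] [0.524, 0.008, 0.036]
scene0 wedge all 324 [536.6, 3.8, 161.4, 41.5, -21.4] [0.534, 0.011, 0.032]
scene0 handle 105 [600.1, 346.0, 111.2, 16.3, 4.3] [0.605, 0.348, 0.099]
scene0 bin rim 409 [596.9, 339.2, 183.7, 136.8, -85.0] [0.623, 0.345, 0.052]
scene0 dock plate 0 [0.0, 0.0, 0.0, 0.0, 0.0] [nan, nan, nan]
scene0 yellow 49 [616.3, 196.0, 53.6, 10.0, -3.7] [0.636, 0.196, 0.043]
scene0 housing top 95 [607.3, 225.7, 52.3, 50.1, -3.7] [0.609, 0.228, 0.069]
scene0 pan 1349 [580.7, -287.1, 240.1, 215.8, 84.4] [0.587, -0.277, 0.076]
scene0 scale 2283 [559.5, -200.7, 405.9, 275.6, 85.5] [0.598, -0.249, 0.074]
scene0 sleeve 103 [768.2, 125.2, 58.1, 19.2, -40.1] [0.762, 0.123, 0.065]
scene0 tape 304 [703.2, -162.6, 217.0, 62.7, 23.6] [0.67, -0.177, 0.061]
scene0 can 669 [495.6, 607.3, 389.0, 145.2, 30.7] [0.4, 0.506, 0.163]
scene0 cup 104 [455.2, -424.9, 249.2, 86.4, 89.3] [0.482, -0.362, 0.076]
scene0 uclamp 231 [783.7, -35.5, 164.3, 87.1, 88.8] [0.785, -0.023, 0.016]
side0 wedge top 287 [533.0, 2.1, 162.7, 37.7, -21.4] [0.516, 0.008, 0.
[... 263 characters left out ...]
305.2, 148.5, -85.5] [0.555, 0.328, 0.005]
side0 yellow 94 [606.9, 193.2, 65.9, 10.5, 3.9] [0.584, 0.194, 0.059]
side0 housing top 194 [604.4, 223.9, 51.6, 50.2, 5.3] [0.603, 0.229, 0.07]
side0 pan 2143 [578.2, -287.2, 241.1, 212.6, 85.2] [0.574, -0.275, 0.077]
side0 scale 3747 [553.7, -205.3, 413.9, 275.7, 84.9] [0.542, -0.244, 0.075]
side0 sleeve 90 [769.5, 124.8, 61.7, 20.4, -33.7] [0.776, 0.115, 0.068]
side0 tape 402 [703.3, -159.9, 215.6, 61.5, 23.6] [0.667, -0.176, 0.062]
side0 can 1265 [507.0, 584.4, 392.6, 92.1, 29.8] [0.381, 0.51, 0.178]
side0 cup 410 [453.5, -425.2, 249.6, 93.4, -89.8] [0.463, -0.355, 0.062]
side0 uclamp 275 [795.7, -38.2, 167.5, 113.2, -84.6] [0.777, -0.017, 0.016]
  return _methods._mean(a, axis=axis, dtype=dtype,
  ret = um.true_divide(
```

```bash
cat >> h.py <<'E'
def tgt(pos,yaw_deg,obs=None,grasp=False):
    """pos: TCP (or grasp point) target; tool x down, tool z (jaws) along yaw_deg+90 (mod 180). prints tool frame shift mm and turn units"""
    from station import bot
    o=obs or bot.get_obs(); w,x,y,z=o['tool_rot']; Rc=R.from_quat([x,y,z,w])
    p=np.array(pos,float)
    if grasp: p[2]-=0.019
    best=None
    for k in(0,180):
        a=np.radians(yaw_deg+90+k); zz=np.array([np.cos(a),np.sin(a),0]); xx=np.array([0,0,-1.]); yy=np.cross(zz,xx)
        Rt=R.from_matrix(np.stack([xx,yy,zz],1)); rv=(Rc.inv()*Rt).as_rotvec()
        if best is None or np.linalg.norm(rv)<np.linalg.norm(best): best=rv
    d=Rc.inv().apply(p-np.asarray(o['eef_pos']))*1000
    print("t",round(float(o['t']),2),"tcp",np.round(o['eef_pos'],4),"F",np.round(o['contact_force'],1),"w",round(float(o['gripper_width'])*85.4,1))
    print("R cols(x,y,z):",np.round(Rc.as_matrix().T,3).tolist()); print("shift mm",np.round(d,1),"turn units",np.round(np.degrees(best)/6,2))
E
python3 - <<'E'
from h import *
a=np.radians(-21.3); g=np.array([.533,.0025])-.052*np.array([np.cos(a),np.sin(a)]); print(g)
tgt([g[0],g[1],.2],-21.3)
E
```

```text
[0.48455206 0.02138906]
t 0.15 tcp [ 0.1497 -0.6577  0.1925] F [-0.5  1.6 -0.5] w 85.8
R cols(x,y,z): [[-0.0, 0.001, -1.0], [0.975, 0.222, -0.0], [0.222, -0.975, -0.001]]
shift mm [  -6.8  477.2 -587.8] turn units [ 5.69 -0.01  0.  ]
```

```bash
python3 -m jog '0 45 -15 1.1 0 0 85; 0 45 -15 1.1 0 0 85; 0 45 -15 1.1 0 0 85; 0 45 -20 1.1 0 0 85; 0 45 -20 1.1 0 0 85'; python3 - <<'E'
from h import *
tgt([.4846,.0214,.2],-21.3)
E
```

```text
t: 0.65
eef_pos: [0.3756, -0.5745, 0.1932]
tool_rot: [0.403, 0.581, 0.403, -0.581]
contact_force: [-0.5, -0.1, 0.5]
gripper_width: 1.0
t 0.65 tcp [ 0.3756 -0.5745  0.1932] F [-0.5 -0.1  0.5] w 85.4
R cols(x,y,z): [[-0.0, 0.001, -1.0], [0.937, -0.349, -0.0], [-0.349, -0.937, -0.0]]
shift mm [  -6.5 -106.1 -596.4] turn units [ 0.14 -0.    0.  ]
```

```bash
python3 -m jog '0 0 -45 0 0 0 85; 0 0 -45 0 0 0 85; 0 -5 -45 0 0 0 85; 0 -5 -45 0 0 0 85; 0 -5 -45 0 0 0 85'; python3 -m jog '0 -10 -45 0 0 0 85; 0 -10 -45 0 0 0 85; 0 -10 -45 0 0 0 85; 0 -10 -45 0 0 0 85; 0 -10 -45 0 0 0 85'; python3 - <<'E'
from h import *
tgt([.4846,.0214,.2],-21.3)
E
```

```text
t: 1.15
eef_pos: [0.4377, -0.3575, 0.193]
tool_rot: [-0.405, -0.58, -0.405, 0.58]
contact_force: [1.4, 0.5, 0.4]
gripper_width: 0.996
t: 1.65
eef_pos: [0.4681, -0.1292, 0.1932]
tool_rot: [-0.405, -0.58, -0.405, 0.58]
contact_force: [0.9, -0.1, 0.3]
gripper_width: 0.994
t 1.65 tcp [ 0.4681 -0.1292  0.1932] F [ 0.9 -0.1  0.3] w 84.9
R cols(x,y,z): [[0.0, -0.0, -1.0], [0.939, -0.345, 0.0], [-0.345, -0.939, 0.0]]
shift mm [  -6.8  -36.5 -147. ] turn units [ 0.19  0.   -0.  ]
```

```bash
python3 -m jog '0 -9 -37 0.2 0 0 85; 0 -9 -37 0 0 0 85; 0 -9 -37 0 0 0 85; 0 -9 -36 0 0 0 85; 0 0 0 0 0 0 85'; python3 - <<'E'
from h import *
from station import bot
tgt([.4846,.0214,.2],-21.3)
c=bot.calibration("wrist");p,d=bot.read_camera("wrist");pickle.dump((c,p,d),open("pics/w1.pkl","wb"));cv2.imwrite("pics/w1.png",p[:,:,::-1])
E
```

```text
t: 2.15
eef_pos: [0.4879, 0.025, 0.1934]
tool_rot: [0.4, 0.583, 0.402, -0.582]
contact_force: [-0.8, -1.2, -0.3]
gripper_width: 0.999
t 2.15 tcp [0.4879 0.025  0.1934] F [-0.8 -1.2 -0.3] w 85.3
R cols(x,y,z): [[0.001, 0.002, -1.0], [0.934, -0.357, -0.0], [-0.357, -0.934, -0.002]]
shift mm [-6.6 -1.8  4.5] turn units [ 0.07 -0.02  0.  ]
```

View pics/w1.png

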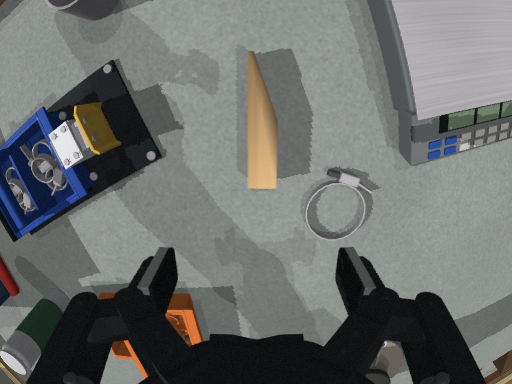

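The wrist view shows the wedge tip at (250,52), its thick end at (248–277,188) and its straight face on the left (+y), with the dock at upper left. I'll ray-cast the corners onto z = 38 mm.

```bash
python3 - <<'E'
from h import *
c,p,d=load("w1"); h=cv2.cvtColor(p,cv2.COLOR_RGB2HSV)
m=cv2.inRange(h,(8,60,110),(28,220,255)); m[:, :200]=0; m[:,330:]=0; m[210:]=0
k,l,s,ce=cv2.connectedComponentsWithStats(m); i=1+np.argmax(s[1:,4]); print(s[i])
cn=max(cv2.findContours((l==i).astype(np.uint8),0,1)[0],key=cv2.contourArea)[:,0]
q=np.array([rayw(c,u,v,.038) for u,v in cn]); print(rect(q))
ap=cv2.approxPolyDP(cn[:,None],4,True)[:,0]
for u,v in ap: print(u,v,np.round(rayw(c,u,v,.038),4))
# yellow
m=cv2.inRange(h,(22,130,90),(34,255,255)); m[:,200:]=0
ys=np.argwhere(m)[:,::-1]; cn=cv2.convexHull(ys)[:,0]; q=[rayw(c,float(u),float(v),.071) for u,v in cn];print("yel",rect(q),ys.min(0),ys.max(0))
E
```

```text
[ 248   51   30  138 3088]
[532.6, -1.0, 159.3, 33.3, -21.1]
248 51 [ 0.6129 -0.0141  0.038 ]
248 187 [0.4655 0.0428 0.038 ]
275 188 [0.4529 0.0131 0.038 ]
277 131 [ 0.5163 -0.0123  0.038 ]
yel [602.6, 185.0, 64.5, 19.8, 28.3] [ 74 109] [112 149]
```

```bash
python3 -m jog '45 -1 6 0.07 0 0 80; 40 0 0 0 0 0 70; 40 0 0 0 0 0 70; 0 0 0 0 0 0 70'; python3 - <<'E'
from h import *
tgt([.4845,.0194,.007],-21.2)
E
```

```text
t: 2.6
eef_pos: [0.48, 0.0119, 0.064]
tool_rot: [-0.395, -0.583, -0.398, 0.589]
contact_force: [-1.0, 0.9, -0.6]
gripper_width: 0.822
t 2.6 tcp [0.48   0.0119 0.064 ] F [-1.   0.9 -0.6] w 70.2
R cols(x,y,z): [[-0.01, -0.002, -1.0], [0.928, -0.373, -0.009], [-0.373, -0.928, 0.005]]
shift mm [56.9  1.9 -8.9] turn units [-0.11  0.05  0.08]
```

```bash
python3 -m jog '20 1 -4 0 0 0 70; 0 0 0 0 0 0 70; 0 0 0 0 0 0 70'; python3 - <<'E'
from h import *
tgt([.4845,.0194,.007],-21.2)
E
```

```text
t: 2.9
eef_pos: [0.4876, 0.0167, 0.0496]
tool_rot: [0.397, 0.586, 0.396, -0.585]
contact_force: [0.1, -0.5, 0.5]
gripper_width: 0.817
t 2.9 tcp [0.4876 0.0167 0.0496] F [ 0.1 -0.5  0.5] w 69.8
R cols(x,y,z): [[0.001, -0.0, -1.0], [0.928, -0.372, 0.001], [-0.372, -0.928, -0.0]]
shift mm [42.6 -3.9 -1.3] turn units [-0.11 -0.   -0.01]
```

```bash
python3 -m jog '20 -4 -1 -0.1 0 0 70; 22 0 0 0 0 0 70; 0 0 0 0 0 0 70; 0 0 0 0 0 0 70'; python3 - <<'E'
from h import *
from station import bot
tgt([.4845,.0194,.007],-21.2)
c=bot.calibration("wrist");p,d=bot.read_camera("wrist");pickle.dump((c,p,d),open("pics/w2.pkl","wb"));cv2.imwrite("pics/w2.png",p[:,:,::-1])
E
```

```text
t: 3.3
eef_pos: [0.4843, 0.0194, 0.0075]
tool_rot: [0.4, 0.584, 0.399, -0.583]
contact_force: [0.2, -0.7, 0.2]
gripper_width: 0.823
t 3.3 tcp [0.4843 0.0194 0.0075] F [ 0.2 -0.7  0.2] w 70.3
R cols(x,y,z): [[0.001, -0.0, -1.0], [0.932, -0.362, 0.001], [-0.362, -0.932, -0.0]]
shift mm [ 0.5  0.2 -0.1] turn units [-0.   -0.   -0.01]
```

View pics/w2.png

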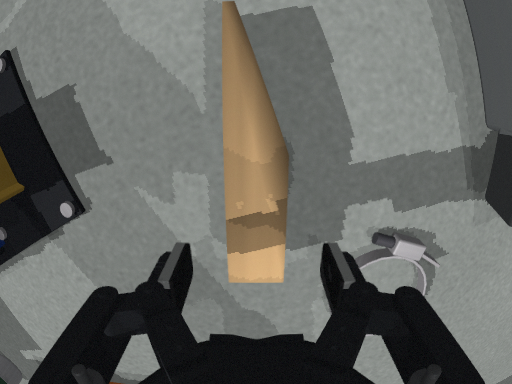

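```bash
python3 -m jog '0 0 0 0 0 0 20; 0 0 0 0 0 0 20; 0 0 0 0 0 0 20; 0 0 0 0 0 0 20; 0 0 0 0 0 0 20' 70;python3 -m jog '-20 0 0 0 0 0 20; -25 0 0 0 0 0 20; -20 0 0 0 0 0 20; 0 0 0 0 0 0 20; 0 0 0 0 0 0 20';  python3 - <<'E'
from h import *
from station import bot
tgt([.4845,.0194,.007],-21.2)
c=bot.calibration("wrist");p,d=bot.read_camera("wrist");pickle.dump((c,p,d),open("pics/w3.pkl","wb"));cv2.imwrite("pics/w3.png",p[:,:,::-1])
E
```

```text
t: 3.85
eef_pos: [0.4836, 0.0196, 0.0063]
tool_rot: [0.4, 0.583, 0.399, -0.583]
contact_force: [0.7, -0.1, 0.3]
gripper_width: 0.232
t: 4.35
eef_pos: [0.4836, 0.0196, 0.0712]
tool_rot: [0.4, 0.584, 0.399, -0.583]
contact_force: [-0.5, -0.1, -0.9]
gripper_width: 0.232
t 4.35 tcp [0.4836 0.0196 0.0712] F [-0.5 -0.1 -0.9] w 19.8
R cols(x,y,z): [[0.001, -0.0, -1.0], [0.932, -0.362, 0.001], [-0.362, -0.932, -0.0]]
shift mm [64.2  0.9 -0.2] turn units [-0.   -0.   -0.01]
```

View pics/w3.png

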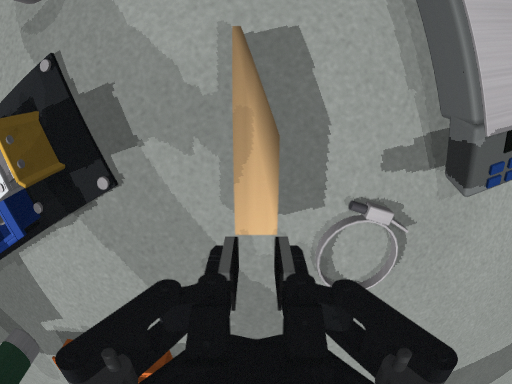

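The wedge wasn't gripped: the jaws closed to 20 mm behind its thick end. I'll check the geometry by projecting the TCP into the wrist view and recomputing the wedge position.

```bash
cat >> h.py <<'E'
def projw(c,p):
    T=np.asarray(c['T']); q=T[:3,:3].T@(np.asarray(p)-T[:3,3]); a=np.array([q[0],-q[1]]); r=np.hypot(*a); th=np.arctan2(r,-q[2])
    return np.round([c['cx']+c['fx']*th*a[0]/r, c['cy']+c['fx']*th*a[1]/r],1)
E
python3 - <<'E'
from h import *
from station import bot
c,p,d=load("w3"); o=bot.get_obs(); t=np.array(o['eef_pos']); print("TCP px",projw(c,t),"grasp",projw(c,t+[0,0,.019]),"below",projw(c,[t[0],t[1],.038]))
print(np.round(c['T'],3).tolist())
h=cv2.cvtColor(p,cv2.COLOR_RGB2HSV)
m=cv2.inRange(h,(8,60,110),(28,220,255)); m[:, :200]=0; m[:,330:]=0; m[245:]=0
cn=max(cv2.findContours(m,0,1)[0],key=cv2.contourArea)[:,0]
print("rect",rect(np.array([rayw(c,u,v,.038) for u,v in cn])))
for u,v in cv2.approxPolyDP(cn[:,None],4,True)[:,0]: print(u,v,np.round(rayw(c,u,v,.038),4),"depth",d[v,u])
print(d[200,255],d[280,230])
for n in["scene","side"]:
    c,p,d=bot.calibration(n),*bot.read_camera(n); pickle.dump((c,p,d),open(f"pics/{n}1.pkl","wb"))
    u,v=map(int,proj(c,t)); print(n,u,v); a=cv2.resize(p[v-60:v+60,u-80:u+80],None,fx=4,fy=4,interpolation=2); cv2.imwrite(f"pics/{n}1c.png",a[:,:,::-1])
    P=cloud(c,d);X,Y,Z=P[...,0],P[...,1],P[...,2];h=cv2.cvtColor(p,cv2.COLOR_RGB2HSV)
    print("wedge all",rect(P[(X>.44)&(X<.65)&(abs(Y)<.07)&(Z>.006)&(Z<.044)&(h[...,1]>50)&(h[...,0]<30)]))
E
```

```text
TCP px [254.5 222.3] grasp [254.4 235.4] below [254.7 204.3]
[[-0.361, 0.881, 0.305, 0.562], [-0.933, -0.341, -0.118, -0.012], [0.0, -0.327, 0.945, 0.252], [0.0, 0.0, 0.0, 1.0]]
rect [532.9, -0.8, 159.6, 34.2, -21.2]
233 26 [ 0.6131 -0.0146  0.038 ] depth 0.18708308
235 234 [0.4646 0.0438 0.038 ] depth 0.23826975
276 234 [0.4526 0.0128 0.038 ] depth 0.2376851
278 150 [ 0.5167 -0.0119  0.038 ] depth 0.21635862
262 91 [ 0.5611 -0.0163  0.038 ] depth 0.20141014
0.22999123 0.124742806
scene 272 193
wedge all [536.0, 3.7, 165.9, 41.3, -20.6]
side 263 207
wedge all [532.7, 2.7, 161.0, 39.2, -21.7]
```

View pics/side1c.png

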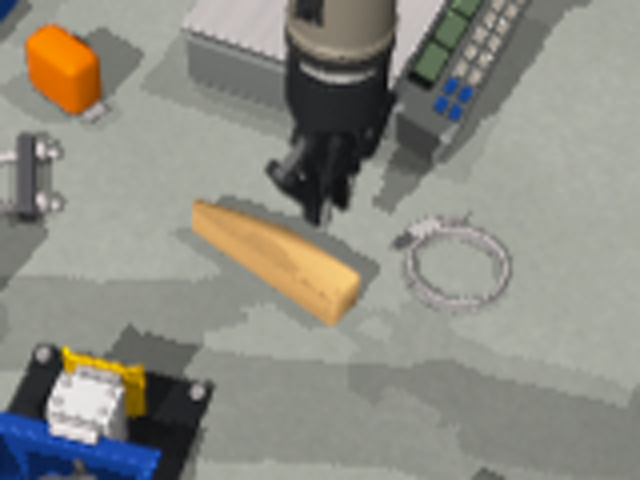

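View pics/scene1c.png

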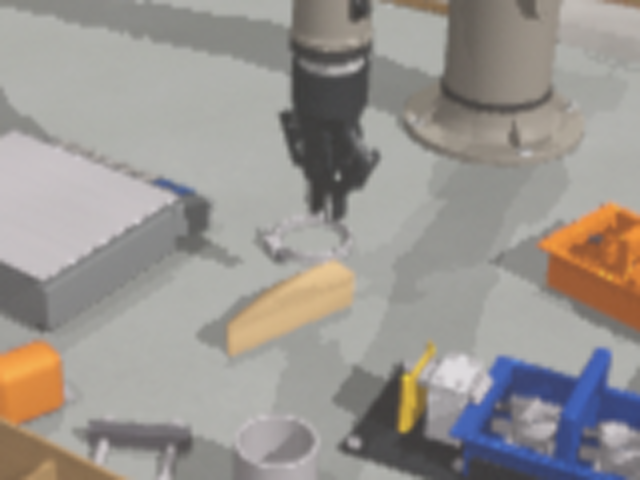

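```bash
cat >> h.py <<'E'
def cloudw(c,d):
    v,u=np.mgrid[0:d.shape[0],0:d.shape[1]].astype(float); a,b=u-c['cx'],v-c['cy']; r=np.hypot(a,b)+1e-9; th=r/c['fx']; t=np.tan(np.minimum(th,1.45))
    P=np.stack([a/r*t*d,-b/r*t*d,-d,np.ones_like(d)],-1)@np.asarray(c['T']).T
    return P[...,:3]
E
python3 - <<'E'
from h import *
for n,px,t in[("w2",[(186,245),(175,290),(325,245),(338,290),(255,275),(255,255),(255,225)],[.4843,.0194,.0075]),("w3",[(231,240),(234,260),(238,300),(280,240),(278,300),(255,228),(255,200)],[.4836,.0196,.0712])]:
    c,p,d=load(n);P=cloudw(c,d)
    a=np.radians(-21.2);ex=np.array([np.cos(a),np.sin(a)]);ey=np.array([-ex[1],ex[0]])
    for u,v in px:
        q=P[v,u]-t; print(n,u,v,"d",round(float(d[v,u]),3),"rel fwd/left/up mm",np.round([q[:2]@ex*1000,q[:2]@ey*1000,q[2]*1000]),"world",np.round(P[v,u],3))
E
```

```text
w2 186 245 d 0.146 rel fwd/left/up mm [11. 34. 52.] world [0.507 0.047 0.06 ]
w2 175 290 d 0.119 rel fwd/left/up mm [ 6. 33. 82.] world [0.502 0.048 0.09 ]
w2 325 245 d 0.145 rel fwd/left/up mm [ 12. -36.  53.] world [ 0.482 -0.018  0.06 ]
w2 338 290 d 0.118 rel fwd/left/up mm [  6. -36.  83.] world [ 0.477 -0.017  0.09 ]
w2 255 275 d 0.177 rel fwd/left/up mm [-22.  -1.  30.] world [0.464 0.027 0.038]
w2 255 255 d 0.173 rel fwd/left/up mm [-8. -1. 30.] world [0.477 0.021 0.038]
w2 255 225 d 0.166 rel fwd/left/up mm [12. -1. 30.] world [0.495 0.014 0.038]
w3 231 240 d 0.152 rel fwd/left/up mm [11. 12. 46.] world [0.498 0.026 0.117]
w3 234 260 d 0.133 rel fwd/left/up mm [12.  9. 66.] world [0.498 0.024 0.137]
w3 238 300 d 0.307 rel fwd/left/up mm [-127.   18.  -70.] world [0.371 0.083 0.001]
w3 280 240 d 0.151 rel fwd/left/up mm [ 11. -14.  46.] world [0.489 0.003 0.118]
w3 278 300 d 0.128 rel fwd/left/up mm [ -4. -11.  76.] world [0.476 0.01  0.147]
w3 255 228 d 0.238 rel fwd/left/up mm [-21.  -0. -34.] world [0.464 0.027 0.037]
w3 255 200 d 0.23 rel fwd/left/up mm [  3.  -1. -34.] world [0.486 0.018 0.037]
```

```bash
python3 - <<'E'
from h import *
for n in["scene1","side1"]:
    c,p,d=load(n);P=cloud(c,d);X,Y,Z=P[...,0],P[...,1],P[...,2]
    m=(abs(X-.487)<.06)&(abs(Y-.018)<.06)&(Z>.06)&(Z<.25)
    q=P[m]; i=np.argsort(q[:,2])[:12]; print(n,len(q)); print(np.round(q[i],3).tolist())
E
```

```text
scene1 471
[[0.477, 0.007, 0.107], [0.478, 0.012, 0.109], [0.49, 0.01, 0.109], [0.492, 0.039, 0.11], [0.499, 0.029, 0.11], [0.49, 0.005, 0.112], [0.5, 0.034, 0.113], [0.479, 0.013, 0.114], [0.493, 0.035, 0.114], [0.491, 0.01, 0.115], [0.501, 0.039, 0.115], [0.498, 0.029, 0.115]]
side1 512
[[0.481, 0.038, 0.109], [0.476, 0.014, 0.11], [0.473, 0.013, 0.11], [0.477, 0.011, 0.111], [0.48, 0.014, 0.113], [0.481, 0.01, 0.113], [0.469, 0.014, 0.113], [0.474, 0.012, 0.113], [0.468, 0.01, 0.114], [0.488, 0.041, 0.115], [0.495, 0.04, 0.115], [0.478, 0.038, 0.115]]
```

The scene, side and wrist depths all put the real fingertips about 35 mm higher than the reported TCP, while the horizontal position agrees. From here on I'll correct tool heights by +35 mm and watch the force on the way down.

```bash
python3 -m jog '0 0 0 0 0 0 70; 0 0 0 0 0 0 70; 20 0 0 0 0 0 70; 25 0 0 0 0 0 70; 20 0 0 0 0 0 70';python3 -m jog '10 0 0 0 0 0 70; 10 0 0 0 0 0 70; 7 0 0 0 0 0 70; 6 0 0 0 0 0 70; 0 0 0 0 0 0 70';  python3 - <<'E'
from h import *
from station import bot
tgt([.4845,.0194,-.027],-21.2)
c=bot.calibration("wrist");p,d=bot.read_camera("wrist");pickle.dump((c,p,d),open("pics/w4.pkl","wb"));cv2.imwrite("pics/w4.png",p[:,:,::-1])
P=cloudw(c,d)
for u,v in[(186,245),(186,238),(325,245)]: print(np.round(P[v,u],3))
E
```

```text
t: 5.0
eef_pos: [0.4833, 0.0196, 0.005]
tool_rot: [-0.399, -0.583, -0.4, 0.584]
contact_force: [-0.6, 0.1, 0.2]
gripper_width: 0.818
t: 5.5
eef_pos: [0.4833, 0.0196, -0.0272]
tool_rot: [-0.399, -0.583, -0.4, 0.584]
contact_force: [-0.1, 0.7, -0.5]
gripper_width: 0.821
t 5.5 tcp [ 0.4833  0.0196 -0.0272] F [-0.1  0.7 -0.5] w 70.1
R cols(x,y,z): [[-0.001, -0.0, -1.0], [0.932, -0.362, -0.0], [-0.362, -0.932, 0.0]]
shift mm [-0.2  1.1 -0.2] turn units [0. 0. 0.]
[0.506 0.047 0.025]
[ 0.499  0.057 -0.   ]
[ 0.481 -0.018  0.025]
```

View pics/w4.png

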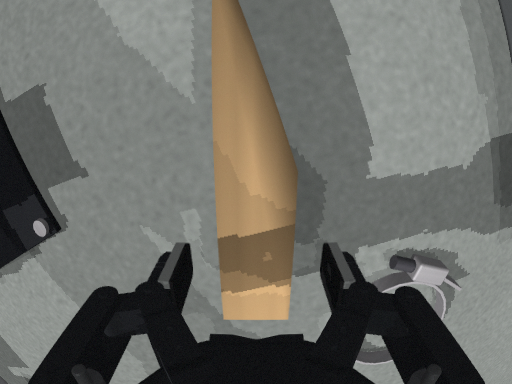

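The fingers now straddle the wedge (pads at (185,270) and (330,270), wedge between 218 and 293), with no contact force. Closing.

```bash
python3 -m jog '0 0 0 0 0 0 20; 0 0 0 0 0 0 20; 0 0 0 0 0 0 20; 0 0 0 0 0 0 20; 0 0 0 0 0 0 20' 70;python3 -m jog '-20 0 0 0 0 0 20; -25 0 0 0 0 0 20; -25 0 0 0 0 0 20; 0 0 0 0 0 0 20; 0 0 0 0 0 0 20';  python3 - <<'E'
from h import *
from station import bot
tgt([.4845,.0194,-.027],-21.2)
c=bot.calibration("wrist");p,d=bot.read_camera("wrist");pickle.dump((c,p,d),open("pics/w5.pkl","wb"));cv2.imwrite("pics/w5.png",p[:,:,::-1])
P=cloudw(c,d)
h=cv2.cvtColor(p,cv2.COLOR_RGB2HSV)
m=cv2.inRange(h,(8,60,110),(28,220,255)); m[:, :190]=0; m[:,340:]=0
q=P[m>0]; zt=np.percentile(q[:,2],60); print("ztop",np.percentile(q[:,2],[5,25,50,75,95])); 
E
```

```text
t: 6.05
eef_pos: [0.4841, 0.0197, -0.0261]
tool_rot: [0.4, 0.584, 0.399, -0.583]
contact_force: [-1.0, -0.2, 4.5]
gripper_width: 0.386
t: 6.55
eef_pos: [0.4837, 0.0195, 0.0435]
tool_rot: [0.4, 0.584, 0.399, -0.583]
contact_force: [0.1, 0.9, -1.7]
gripper_width: 0.387
t 6.55 tcp [0.4837 0.0195 0.0435] F [ 0.1  0.9 -1.7] w 33.1
R cols(x,y,z): [[0.001, -0.0, -1.0], [0.932, -0.362, 0.001], [-0.362, -0.932, -0.0]]
shift mm [70.5  0.7 -0.1] turn units [-0.   -0.   -0.01]
ztop [0.10669944 0.10730576 0.10770631 0.10811557 0.10871025]
```

View pics/w5.png

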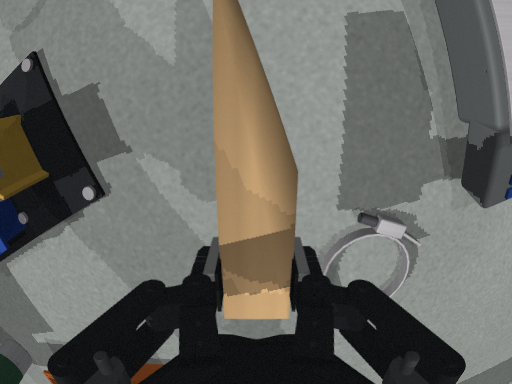

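```bash
cat >> h.py <<'E'
def wedgefit(c,p,d,zt=None,rows=330):
    """straight (left) edge line, thick end line -> wedge center,yaw"""
    P=cloudw(c,d); h=cv2.cvtColor(p,cv2.COLOR_RGB2HSV)
    m=cv2.inRange(h,(8,60,90),(28,220,255)); m[:, :190]=0; m[:,340:]=0; m[rows:]=0
    k,l,s,_=cv2.connectedComponentsWithStats(m); m=l==1+np.argmax(s[1:,4])
    if zt is None: zt=np.median(P[m][:,2])
    cn=max(cv2.findContours(m.astype(np.uint8),0,1)[0],key=cv2.contourArea)[:,0]
    ap=[(u,v,np.round(rayw(c,float(u),float(v),zt)[:2],4)) for u,v in cv2.approxPolyDP(cn[:,None],4,True)[:,0].astype(int)]
    rc=rect(np.array([rayw(c,float(u),float(v),zt) for u,v in cn]))
    print("zt",zt,"rect",rc); 
    for x in ap: print(x)
E
python3 - <<'E'
from h import *
c,p,d=load("w5"); wedgefit(c,p,d)
E
```

```text
zt 0.10770635265908708 rect [527.9, 1.1, 149.4, 34.2, -21.0]
(np.int64(213), np.int64(0), array([ 0.6035, -0.0104]))
(np.int64(214), np.int64(152), array([0.5462, 0.0121]))
(np.int64(224), np.int64(318), array([0.4644, 0.0438]))
(np.int64(287), np.int64(318), array([0.4524, 0.0127]))
(np.int64(297), np.int64(171), array([ 0.5266, -0.0165]))
(np.int64(238), np.int64(2), array([ 0.5988, -0.019 ]))
```

```bash
python3 - <<'E'
from h import *
tgt([.430,.1796,.0435],4.4)
E
python3 -m jog '0 -25 -20 -1 0 0 20; 0 -15 -25 -1 0 0 20; 0 -10 -25 -1 0 0 20; 0 -10 -25 -1 0 0 20; 0 0 0 0 0 0 20';python3 - <<'E'
from h import *
tgt([.430,.1796,.0435],4.4)
E
```

```text
t 6.6 tcp [0.483  0.0194 0.0428] F [-0.3 -0.5 -2.2] w 32.8
R cols(x,y,z): [[-0.001, -0.0, -1.0], [0.932, -0.362, -0.0], [-0.362, -0.932, 0.0]]
shift mm [  -0.7 -107.4 -130.1] turn units [-4.27  0.    0.01]
t: 7.1
eef_pos: [0.4431, 0.1308, 0.0422]
tool_rot: [0.513, 0.485, 0.515, -0.486]
contact_force: [-0.3, -0.3, -1.6]
gripper_width: 0.388
t 7.1 tcp [0.4431 0.1308 0.0422] F [-0.3 -0.3 -1.6] w 33.1
R cols(x,y,z): [[-0.002, 0.002, -1.0], [0.998, 0.057, -0.002], [0.057, -0.998, -0.002]]
shift mm [ -1.2 -10.3 -49.4] turn units [-0.19 -0.02  0.02]
```

```bash
python3 -m jog '0 -8 -20 -0.19 0 0 20; 0 -2 -20 0 0 0 20; 0 0 -9 0 0 0 20; 0 0 0 0 0 0 20; 0 0 0 0 0 0 20';python3 - <<'E'
from h import *
from station import bot
tgt([.430,.1796,.0435],4.4)
c=bot.calibration("wrist");p,d=bot.read_camera("wrist");pickle.dump((c,p,d),open("pics/w6.pkl","wb"));cv2.imwrite("pics/w6.png",cv2.resize(p[:280,100:400],None,fx=2.6,fy=2.1)[:,:,::-1])
wedgefit(c,p,d)
E
```

```text
t: 7.6
eef_pos: [0.4321, 0.1744, 0.0427]
tool_rot: [0.517, 0.482, 0.517, -0.483]
contact_force: [0.1, -0.6, -1.1]
gripper_width: 0.385
t 7.6 tcp [0.4321 0.1744 0.0427] F [ 0.1 -0.6 -1.1] w 32.9
R cols(x,y,z): [[-0.001, -0.001, -1.0], [0.998, 0.068, -0.001], [0.068, -0.998, 0.001]]
shift mm [-0.8 -1.7 -5.4] turn units [-0.09  0.01  0.01]
zt 0.1068750899962664 rect [479.4, 176.3, 149.4, 34.2, 3.9]
(np.int64(213), np.int64(0), array([0.5528, 0.1981]))
(np.int64(214), np.int64(151), array([0.4918, 0.1941]))
(np.int64(224), np.int64(318), array([0.4037, 0.1882]))
(np.int64(287), np.int64(318), array([0.406 , 0.1549]))
(np.int64(297), np.int64(170), array([0.4862, 0.16  ]))
(np.int64(236), np.int64(1), array([0.5526, 0.1891]))
```

View pics/w6.png

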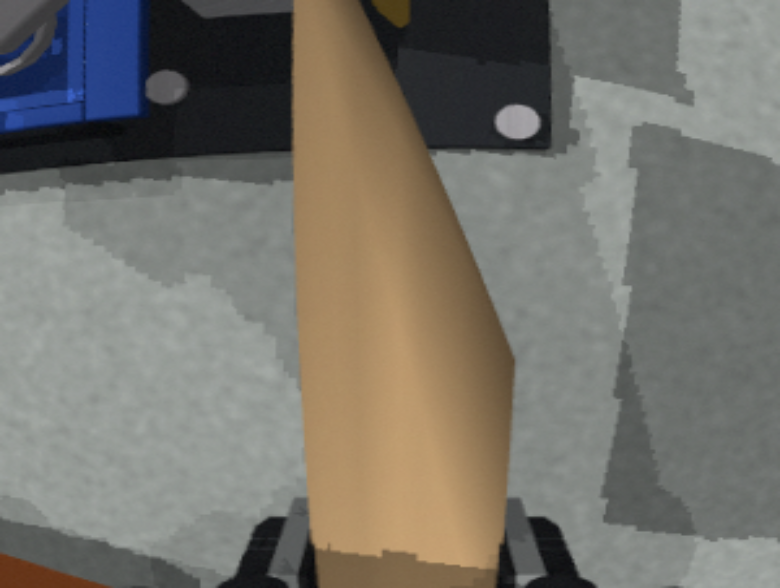

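```bash
python3 - <<'E'
from h import *
c,p,d=load("w1"); cv2.imwrite("pics/w1c.png",cv2.resize(p[50:200,0:180],None,fx=4.4,fy=4,interpolation=2)[:,:,::-1])
P=cloudw(c,d)
a=np.radians(4.4);ex=np.array([np.cos(a),np.sin(a)]);ey=np.array([-ex[1],ex[0]])
o=np.array([.599,.301]); D=np.stack([(P[...,:2]-o)@ex*1000,(P[...,:2]-o)@ey*1000,P[...,2]*1000],-1)
np.set_printoptions(suppress=True)
h=cv2.cvtColor(p,cv2.COLOR_RGB2HSV)
b=(abs(D[...,0])<80)&(D[...,1]<160)&(D[...,1]>-170)
hs=b&(D[...,2]>64)&(D[...,2]<78)&(h[...,1]<60); print("housing top",hs.sum(),np.round(np.percentile(D[hs],[1,50,99],0),1).tolist())
ye=b&(h[...,0]>20)&(h[...,0]<34)&(h[...,1]>130); print("yellow",ye.sum(),np.round(np.percentile(D[ye],[1,50,99],0),1).tolist())
yt=ye&(D[...,2]>64); print("yellow top",yt.sum(),np.round(np.percentile(D[yt],[1,50,99],0),1).tolist())
pl=b&(D[...,2]<14)&(D[...,2]>0)&(h[...,2]<70); print("plate",rect(P[pl]))
for n in["scene0","side0"]:
    c,p,d=load(n);P=cloud(c,d);h=cv2.cvtColor(p,cv2.COLOR_RGB2HSV)
    D=np.stack([(P[...,:2]-o)@ex*1000,(P[...,:2]-o)@ey*1000,P[...,2]*1000],-1);b=(abs(D[...,0])<80)&(D[...,1]<160)&(D[...,1]>-170)
    hs=b&(D[...,2]>64)&(D[...,2]<78)&(h[...,1]<60);print(n,"housing",np.round(np.percentile(D[hs],[1,5,50,95,99],0),1).tolist())
    ye=b&(h[...,0]>20)&(h[...,0]<34)&(h[...,1]>130); print("yellow",ye.sum(),np.round(np.percentile(D[ye],[1,5,50,95,99],0),1).tolist())
E
```

```text
housing top 1195 [[-25.9, -103.0, 64.1], [-1.8, -82.7, 70.8], [23.0, -53.0, 73.9]]
yellow 1242 [[-33.5, -117.1, 6.4], [-0.6, -112.0, 44.8], [30.5, -107.3, 72.1]]
yellow top 299 [[-32.9, -116.8, 64.1], [-0.9, -111.6, 70.5], [30.1, -107.7, 72.7]]
plate [598.6, 296.4, 305.2, 152.4, -85.7]
scene0 housing [[-23.1, -99.5, 64.0], [-19.5, -89.8, 64.4], [4.3, -73.2, 69.1], [27.1, -56.0, 71.4], [28.7, -49.4, 73.3]]
yellow 54 [[-15.7, -113.5, 9.5], [2.6, -112.3, 11.9], [29.1, -107.2, 44.4], [34.7, -104.2, 70.0], [36.5, -103.3, 71.7]]
side0 housing [[-25.8, -100.9, 64.2], [-23.9, -93.9, 64.5], [-1.4, -71.4, 69.5], [21.0, -53.6, 72.6], [23.5, -50.1, 75.4]]
yellow 109 [[-33.3, -159.8, -2.6], [-32.1, -155.9, 0.5], [-22.4, -107.1, 55.5], [30.1, -103.4, 71.1], [43.8, -102.9, 73.0]]
```

View pics/w1c.png

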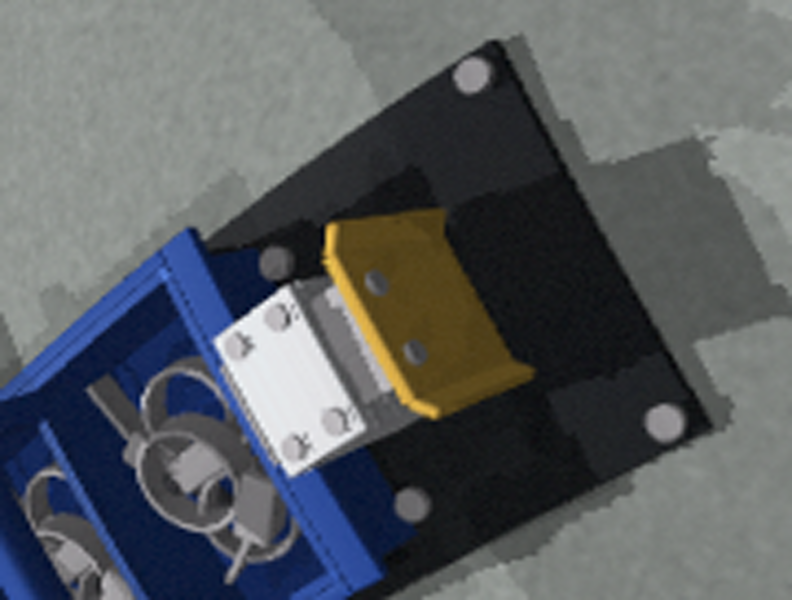

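```bash
python3 - <<'E'
from h import *
from station import bot
a=np.radians(4.4);ex=np.array([np.cos(a),np.sin(a)]);ey=np.array([-ex[1],ex[0]]);o=np.array([.599,.3006])
for n in["scene","side"]:
    c,p,d=bot.calibration(n),*bot.read_camera(n); pickle.dump((c,p,d),open(f"pics/{n}2.pkl","wb"))
    P=cloud(c,d);h=cv2.cvtColor(p,cv2.COLOR_RGB2HSV).astype(int)
    m=(P[...,0]>.36)&(P[...,0]<.6)&(P[...,1]>.12)&(P[...,1]<.24)&(P[...,2]>.098)&(P[...,2]<.116)&(h[...,1]>50)&(h[...,0]<26)
    q=P[m]; print(n,m.sum(),rect(q),np.median(q[:,2])); r=rect(q); x=np.array(r[:2])/1000-o; print("dock",x@ex,x@ey)
    u,v=map(int,proj(c,[.52,.19,.08])); cv2.imwrite(f"pics/{n}2c.png",cv2.resize(p[v-50:v+50,u-70:u+70],None,fx=5,fy=5,interpolation=2)[:,:,::-1])
E
```

```text
scene 159 [486.6, 183.1, 161.0, 37.0, 11.8] 0.10425946178878887
dock -0.12108321515520697 -0.10853047962520872
side 361 [484.5, 178.0, 159.0, 39.6, 4.6] 0.10508534896575494
dock -0.12356829297833033 -0.11345433870249967
```

View pics/side2c.png

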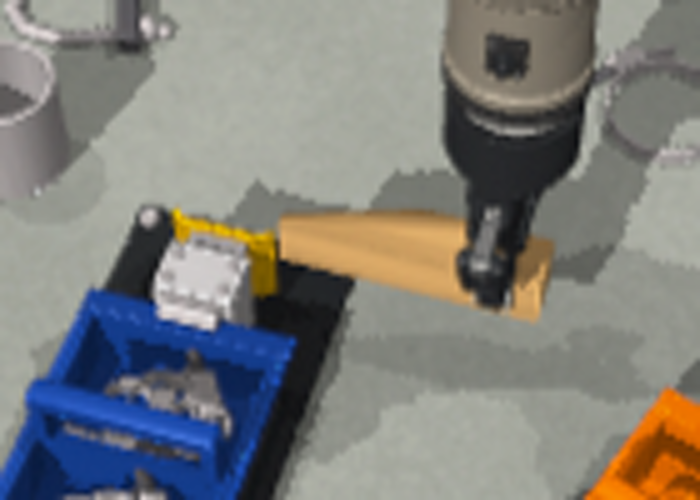

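View pics/scene2c.png

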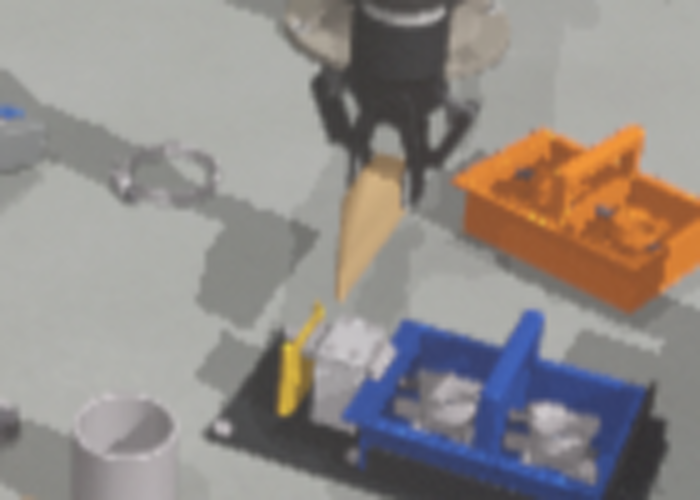

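```bash
python3 -m jog '20 0 0 -0.07 0 0 20; 20 0 0 0 0 0 20; 12 0 0 0 0 0 20; 6 0 0 0 0 0 20; 0 0 0 0 0 0 20';python3 - <<'E'
from h import *
from station import bot
tgt([.430,.1746,-.017],4.4)
a=np.radians(4.4);ex=np.array([np.cos(a),np.sin(a)]);ey=np.array([-ex[1],ex[0]]);o=np.array([.599,.3006])
for n in["scene","side"]:
    c,p,d=bot.calibration(n),*bot.read_camera(n); pickle.dump((c,p,d),open(f"pics/{n}3.pkl","wb"))
    P=cloud(c,d);h=cv2.cvtColor(p,cv2.COLOR_RGB2HSV).astype(int)
    D=np.stack([(P[...,:2]-o)@ex*1000,(P[...,:2]-o)@ey*1000,P[...,2]*1000],-1)
    m=(P[...,0]>.36)&(P[...,0]<.58)&(P[...,1]>.12)&(P[...,1]<.24)&(P[...,2]>.02)&(P[...,2]<.06)&(h[...,1]>50)&(h[...,0]<24)
    q=D[m]; print(n,len(q),"ztop",np.percentile(q[:,2],[50,90,97])); t=q[(q[:,2]>np.percentile(q[:,2],90)-7)]
    for x0 in range(-190,-40,25): 
        s=t[(t[:,0]>x0)&(t[:,0]<x0+25)]; 
        if len(s)>3: print(x0,len(s),np.round(np.percentile(s[:,1],[3,97]),1))
    u,v=map(int,proj(c,[.56,.19,.05])); cv2.imwrite(f"pics/{n}3c.png",cv2.resize(p[v-40:v+40,u-50:u+50],None,fx=7,fy=7,interpolation=2)[:,:,::-1])
E
```

```text
t: 8.25
eef_pos: [0.4318, 0.1751, -0.0153]
tool_rot: [0.518, 0.48, 0.519, -0.481]
contact_force: [0.1, 0.2, -1.6]
gripper_width: 0.385
t 8.25 tcp [ 0.4318  0.1751 -0.0153] F [ 0.1  0.2 -1.6] w 32.9
R cols(x,y,z): [[-0.001, -0.001, -1.0], [0.997, 0.076, -0.001], [0.076, -0.997, 0.001]]
shift mm [ 1.7 -1.8  0.4] turn units [-0.01  0.01  0.01]
scene 187 ztop [46.07497995 48.34218621 49.69361355]
-190 25 [-128.8  -97.9]
-165 31 [-126.9  -94.1]
-140 34 [-126.6  -93.9]
-115 24 [-118.4  -94. ]
-90 21 [-114.3  -94.3]
-65 7 [-105.6  -94.3]
side 518 ztop [46.37288085 49.49641023 50.83143153]
-190 13 [-124.9  -92.2]
-165 43 [-126.2  -92.8]
-140 80 [-126.   -93.6]
-115 67 [-120.7  -93.1]
-90 53 [-114.3  -93.2]
-65 23 [-105.5  -93.6]
```

View pics/side3c.png

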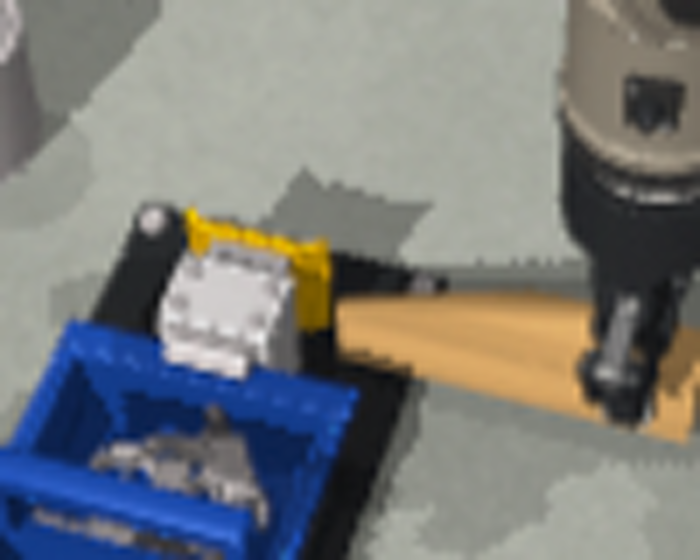

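View pics/scene3c.png

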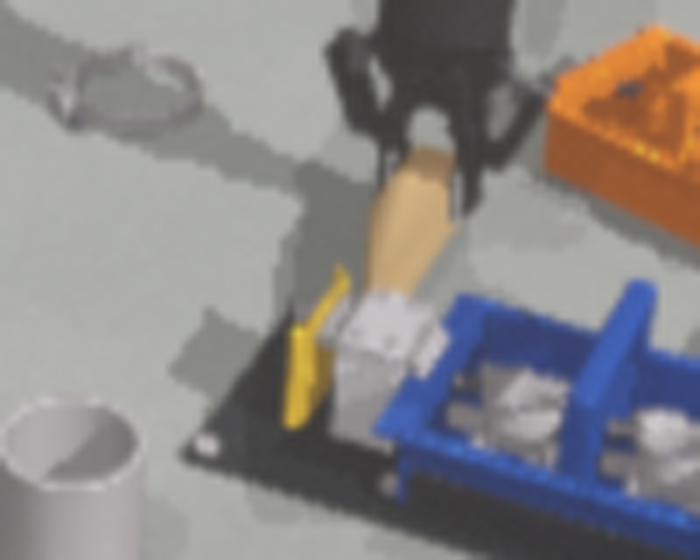

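The straight face runs parallel to the slot, about 4 mm clear of the housing, with the tip centred in the slot entrance. I'll insert step by step and watch the force.

```bash
python3 -m jog '2 10 0 0 0 0 20; 0 10 0 0 0 0 20; 0 8 0 0 0 0 20; 0 8 0 0 0 0 20; 0 0 0 0 0 0 20'; python3 - <<'E'
from h import *
from station import bot
tgt([.5518,.1843,-.017],4.4)
for n in["scene","side"]:
    c,p,d=bot.calibration(n),*bot.read_camera(n); pickle.dump((c,p,d),open(f"pics/{n}4.pkl","wb"))
    u,v=map(int,proj(c,[.56,.19,.05])); cv2.imwrite(f"pics/{n}4c.png",cv2.resize(p[v-40:v+40,u-50:u+50],None,fx=7,fy=7,interpolation=2)[:,:,::-1])
E
```

```text
t: 8.85
eef_pos: [0.4689, 0.1799, -0.0168]
tool_rot: [0.519, 0.481, 0.519, -0.48]
contact_force: [-0.0, 4.6, -1.4]
gripper_width: 0.385
t 8.85 tcp [ 0.4689  0.1799 -0.0168] F [-0.   4.6 -1.4] w 32.9
R cols(x,y,z): [[0.001, 0.002, -1.0], [0.997, 0.078, 0.001], [0.078, -0.997, -0.002]]
shift mm [ 0.3 83.   2. ] turn units [ 0.01 -0.02 -0.01]
```

View pics/scene4c.png

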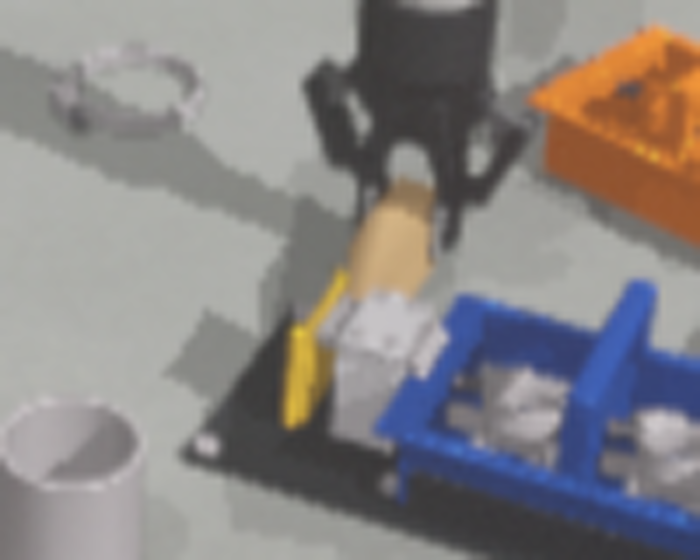

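View pics/side4c.png

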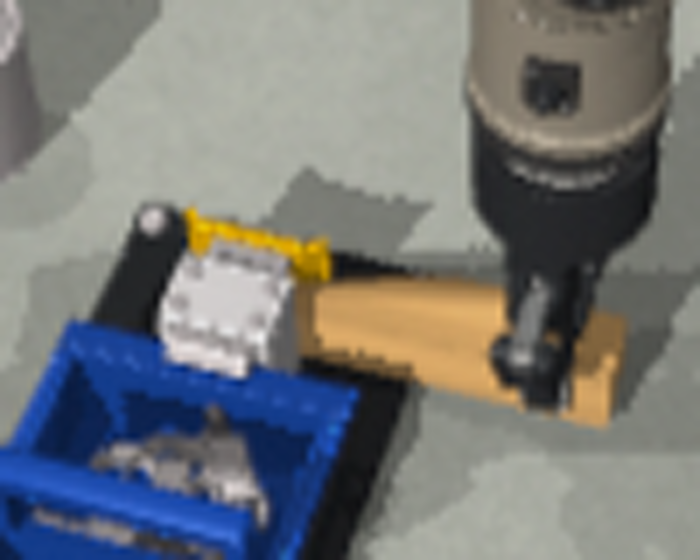

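The tip is in the slot, and the +4.6 N in y is the plate spring pressing on it. I'll keep pushing.

```bash
python3 -m jog '0 8 0 0 0 0 20; 0 8 0 0 0 0 20; 0 8 0 0 0 0 20; 0 8 0 0 0 0 20; 0 0 0 0 0 0 20'; python3 - <<'E'
from h import *
tgt([.5518,.1843,-.017],4.4)
E
python3 -m jog '0 8 0 0 0 0 20; 0 8 0 0 0 0 20; 0 8 0 0 0 0 20; 0 8 0 0 0 0 20; 0 0 0 0 0 0 20'; python3 - <<'E'
from h import *
from station import bot
tgt([.5518,.1843,-.017],4.4)
for n in["side"]:
    c,p,d=bot.calibration(n),*bot.read_camera(n); pickle.dump((c,p,d),open(f"pics/{n}5.pkl","wb"))
    u,v=map(int,proj(c,[.56,.19,.05])); cv2.imwrite(f"pics/{n}5c.png",cv2.resize(p[v-40:v+40,u-50:u+50],None,fx=7,fy=7,interpolation=2)[:,:,::-1])
E
```

```text
t: 9.45
eef_pos: [0.4982, 0.1819, -0.0174]
tool_rot: [0.518, 0.48, 0.52, -0.481]
contact_force: [-2.7, 7.3, -4.7]
gripper_width: 0.384
t 9.45 tcp [ 0.4982  0.1819 -0.0174] F [-2.7  7.3 -4.7] w 32.8
R cols(x,y,z): [[-0.003, 0.0, -1.0], [0.997, 0.078, -0.003], [0.078, -0.997, -0.001]]
shift mm [-0.6 53.6  1.8] turn units [ 0.01 -0.01  0.03]
t: 9.95
eef_pos: [0.5287, 0.1852, -0.0179]
tool_rot: [0.518, 0.479, 0.521, -0.481]
contact_force: [-5.5, 8.5, -5.8]
gripper_width: 0.386
t 9.95 tcp [ 0.5287  0.1852 -0.0179] F [-5.5  8.5 -5.8] w 33.0
R cols(x,y,z): [[-0.005, 0.001, -1.0], [0.997, 0.078, -0.005], [0.078, -0.997, -0.001]]
shift mm [-1.  23.   2.7] turn units [ 0.02 -0.01  0.05]
```

View pics/side5c.png

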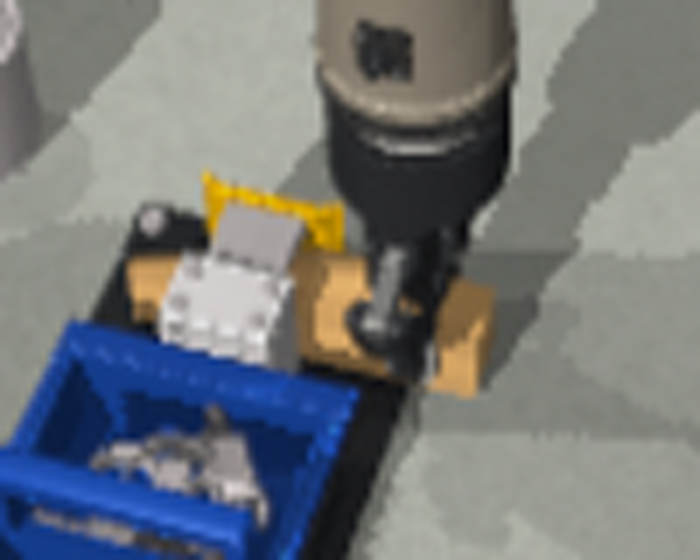

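```bash
python3 -m jog '0 8 0 0 0 0 20; 0 8 0 0 0 0 20; 0 6 0 0 0 0 20; 0 4 0 0 0 0 20; 0 0 0 0 0 0 20'; python3 - <<'E'
from h import *
from station import bot
tgt([.5518,.1843,-.017],4.4)
a=np.radians(4.4);ex=np.array([np.cos(a),np.sin(a)]);ey=np.array([-ex[1],ex[0]]);o=np.array([.599,.3006])
for n in["side"]:
    c,p,d=bot.calibration(n),*bot.read_camera(n); pickle.dump((c,p,d),open(f"pics/{n}6.pkl","wb"))
    u,v=map(int,proj(c,[.56,.19,.05])); cv2.imwrite(f"pics/{n}6c.png",cv2.resize(p[v-40:v+40,u-50:u+50],None,fx=7,fy=7,interpolation=2)[:,:,::-1])
    P=cloud(c,d);h=cv2.cvtColor(p,cv2.COLOR_RGB2HSV).astype(int)
    D=np.stack([(P[...,:2]-o)@ex*1000,(P[...,:2]-o)@ey*1000,P[...,2]*1000],-1)
    m=(abs(D[...,0])<110)&(D[...,1]<-80)&(D[...,1]>-140)&(D[...,2]>15)&(D[...,2]<58)&(h[...,1]>50)&(h[...,0]<22)&(h[...,0]>8)
    print(np.round(np.percentile(D[m],[1,50,99],0),1).tolist())
    m=(abs(D[...,0])<40)&(D[...,1]<-100)&(D[...,1]>-150)&(D[...,2]>50)&(h[...,1]>140)&(h[...,0]<34)&(h[...,0]>22)
    print("yel",m.sum(),np.round(np.percentile(D[m],[1,50,99],0),1).tolist())
E
```

```text
t: 10.5
eef_pos: [0.5565, 0.1879, -0.017]
tool_rot: [0.518, 0.48, 0.52, -0.48]
contact_force: [-3.2, 8.1, -4.0]
gripper_width: 0.383
t 10.5 tcp [ 0.5565  0.1879 -0.017 ] F [-3.2  8.1 -4. ] w 32.7
R cols(x,y,z): [[-0.002, 0.003, -1.0], [0.997, 0.078, -0.001], [0.078, -0.997, -0.003]]
shift mm [-0.  -4.9  3.3] turn units [ 0.01 -0.03  0.01]
[[-78.6, -125.1, 15.9], [30.0, -96.2, 43.2], [80.2, -88.7, 50.8]]
yel 26 [[-14.8, -132.2, 51.6], [10.0, -127.1, 69.5], [29.2, -123.0, 74.0]]
```

View pics/side6c.png

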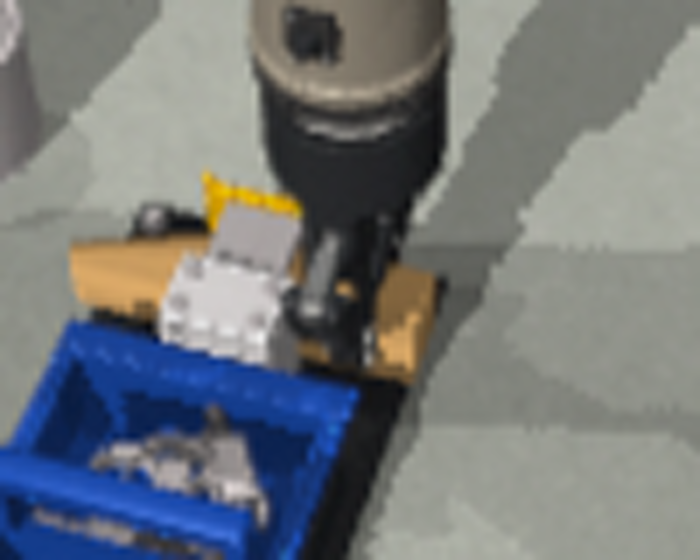

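```bash
python3 -m jog '2 0 -1 0 0 0 20; 1 0 -1 0 0 0 20; 0 0 0 0 0 0 20'; python3 -m jog '0 0 0 0 0 0 50; 0 0 0 0 0 0 50; 0 0 0 0 0 0 50; 0 0 0 0 0 0 50'; python3 -m jog '-20 0 0 0 0 0 55; -30 0 0 0 0 0 55; -40 0 0 0 0 0 55; -40 0 0 0 0 0 55;0 0 0 0 0 0 55'; python3 - <<'E'
from h import *
from station import bot
tgt([.5518,.1843,-.017],4.4)
a=np.radians(4.4);ex=np.array([np.cos(a),np.sin(a)]);ey=np.array([-ex[1],ex[0]]);o=np.array([.599,.3006])
for n in["side"]:
    c,p,d=bot.calibration(n),*bot.read_camera(n); pickle.dump((c,p,d),open(f"pics/{n}7.pkl","wb"))
    u,v=map(int,proj(c,[.56,.19,.05])); cv2.imwrite(f"pics/{n}7c.png",cv2.resize(p[v-40:v+40,u-50:u+50],None,fx=7,fy=7,interpolation=2)[:,:,::-1])
    P=cloud(c,d);h=cv2.cvtColor(p,cv2.COLOR_RGB2HSV).astype(int)
    D=np.stack([(P[...,:2]-o)@ex*1000,(P[...,:2]-o)@ey*1000,P[...,2]*1000],-1)
    m=(abs(D[...,0])<110)&(D[...,1]<-80)&(D[...,1]>-140)&(D[...,2]>15)&(D[...,2]<58)&(h[...,1]>50)&(h[...,0]<22)&(h[...,0]>8)
    print(np.round(np.percentile(D[m],[1,50,99],0),1).tolist())
    m=(abs(D[...,0])<40)&(D[...,1]<-100)&(D[...,1]>-150)&(D[...,2]>50)&(h[...,1]>140)&(h[...,0]<34)&(h[...,0]>22)
    print("yel",m.sum(),np.round(np.percentile(D[m],[1,50,99],0),1).tolist())
c=bot.calibration("wrist");p,d=bot.read_camera("wrist");pickle.dump((c,p,d),open("pics/w7.pkl","wb"));cv2.imwrite("pics/w7.png",p[:,:,::-1])
E
```

```text
t: 10.85
eef_pos: [0.5574, 0.189, -0.0192]
tool_rot: [0.519, 0.481, 0.519, -0.48]
contact_force: [-2.7, 4.6, 2.0]
gripper_width: 0.386
t: 11.25
eef_pos: [0.5578, 0.1863, -0.0198]
tool_rot: [0.519, 0.481, 0.518, -0.481]
contact_force: [-0.1, -0.1, 0.1]
gripper_width: 0.59
t: 11.75
eef_pos: [0.5615, 0.1886, 0.116]
tool_rot: [0.52, 0.484, 0.517, -0.478]
contact_force: [1.0, 0.4, 0.9]
gripper_width: 0.645
t 11.75 tcp [0.5615 0.1886 0.116 ] F [1.  0.4 0.9] w 55.1
R cols(x,y,z): [[0.009, 0.003, -1.0], [0.997, 0.075, 0.01], [0.075, -0.997, -0.003]]
shift mm [132.9 -11.2   3.9] turn units [-0.01 -0.03 -0.09]
[[-77.5, -126.3, 15.8], [-35.1, -96.5, 42.1], [80.7, -88.2, 50.1]]
yel 35 [[-32.5, -132.9, 52.8], [-8.8, -126.3, 68.5], [25.4, -122.2, 71.7]]
```

View pics/side7c.png

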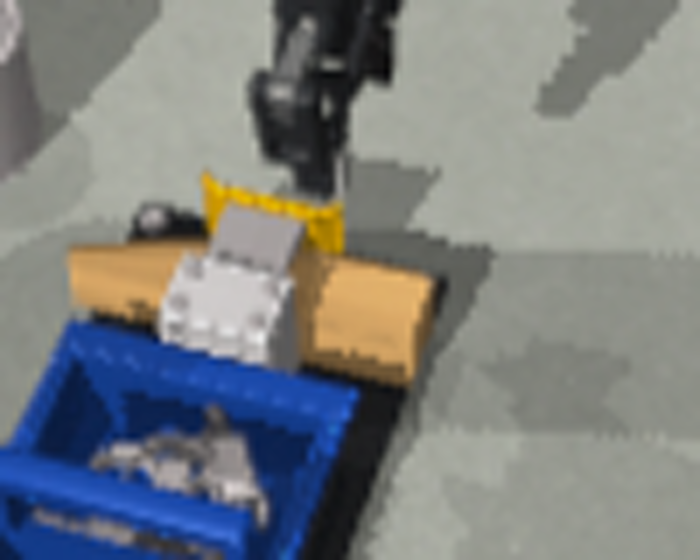

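View pics/w7.png

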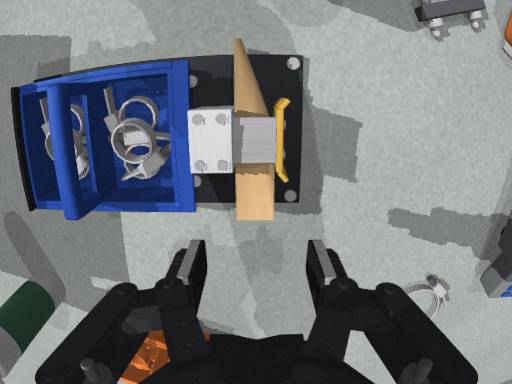

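The wedge sits flush and the plate is drawn about 20 mm. Now I'll measure the handle bar (wrist pixel (65,150)) and move over it.

```bash
python3 - <<'E'
from h import *
c,p,d=load("side7");P=cloud(c,d);h=cv2.cvtColor(p,cv2.COLOR_RGB2HSV).astype(int)
m=(P[...,0]>.5)&(P[...,0]<.7)&(P[...,1]>.25)&(P[...,1]<.45)&(P[...,2]>.09)&(P[...,2]<.112)&(h[...,0]>100);print("side",rect(P[m]),np.median(P[m][:,2]))
c,p,d=load("w7");P=cloudw(c,d);h=cv2.cvtColor(p,cv2.COLOR_RGB2HSV).astype(int)
m=(P[...,0]>.5)&(P[...,0]<.7)&(P[...,1]>.25)&(P[...,1]<.45)&(P[...,2]>.09)&(P[...,2]<.112)&(h[...,0]>100);print("wrist",rect(P[m]),np.median(P[m][:,2]))
tgt([.5965,.3455,.12],4.2)
E
python3 -m jog '-4 20 -30 0 0 0 60; 0 10 -35 0 0 0 60; 0 10 -35 0 0 0 60; 0 5 -35 0 0 0 60; 0 0 -20 0 0 0 60'; python3 -m jog '0 0 0 0 0 0 60; 0 0 0 0 0 0 60'; python3 - <<'E'
from h import *
from station import bot
tgt([.5965,.3455,.12],4.2)
c=bot.calibration("wrist");p,d=bot.read_camera("wrist");pickle.dump((c,p,d),open("pics/w8.pkl","wb"));cv2.imwrite("pics/w8.png",p[:,:,::-1])
P=cloudw(c,d);h=cv2.cvtColor(p,cv2.COLOR_RGB2HSV).astype(int)
m=(P[...,0]>.5)&(P[...,0]<.7)&(P[...,1]>.25)&(P[...,1]<.45)&(P[...,2]>.09)&(P[...,2]<.112)&(h[...,0]>100)&(h[...,1]>100);print("wrist",rect(P[m]),np.median(P[m][:,2]))
E
```

```text
side [594.2, 345.9, 111.7, 17.3, 4.7] 0.09953977341493081
wrist [594.6, 341.9, 111.5, 17.5, 4.7] 0.10110595189515342
t 11.85 tcp [0.5583 0.1869 0.1111] F [-0.1  0.4 -0.8] w 55.1
R cols(x,y,z): [[0.002, 0.0, -1.0], [0.997, 0.075, 0.002], [0.075, -0.997, -0.0]]
shift mm [  -8.7   50.1 -155.2] turn units [ 0.02 -0.   -0.02]
t: 12.35
eef_pos: [0.5892, 0.3478, 0.1121]
tool_rot: [0.519, 0.479, 0.52, -0.481]
contact_force: [-0.5, 0.1, -0.6]
gripper_width: 0.703
t: 12.55
eef_pos: [0.59, 0.3439, 0.1129]
tool_rot: [0.519, 0.48, 0.519, -0.482]
contact_force: [0.1, 0.0, 0.6]
gripper_width: 0.705
t 12.55 tcp [0.59   0.3439 0.1129] F [0.1 0.  0.6] w 60.2
R cols(x,y,z): [[-0.002, -0.002, -1.0], [0.997, 0.076, -0.002], [0.076, -0.997, 0.002]]
shift mm [-7.1  6.6 -1.1] turn units [0.03 0.02 0.02]
wrist [595.5, 342.7, 111.0, 15.9, 4.1] 0.10175937702156104
```

View pics/w8.png

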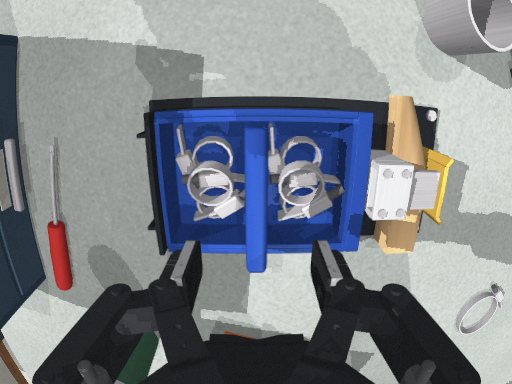

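```bash
python3 -m jog '20 5 0 0 0 0 60; 20 0 0 0 0 0 60; 20 0 0 0 0 0 60; 8 0 0 0 0 0 60; 8 0 0 0 0 0 60'; python3 -m jog '0 0 0 0 0 0 60; 0 0 0 0 0 0 60'; python3 - <<'E'
from h import *
from station import bot
tgt([.5955,.3435,.037],4.2)
c=bot.calibration("wrist");p,d=bot.read_camera("wrist");cv2.imwrite("pics/w9.png",p[:,:,::-1])
E
```

```text
t: 13.1
eef_pos: [0.5959, 0.3439, 0.0369]
tool_rot: [0.518, 0.48, 0.518, -0.482]
contact_force: [0.1, 0.2, -0.2]
gripper_width: 0.701
t: 13.3
eef_pos: [0.5961, 0.3455, 0.0387]
tool_rot: [0.519, 0.481, 0.519, -0.48]
contact_force: [0.0, -0.2, -0.1]
gripper_width: 0.7
t 13.3 tcp [0.5961 0.3455 0.0387] F [ 0.  -0.2 -0.1] w 59.8
R cols(x,y,z): [[0.001, 0.0, -1.0], [0.997, 0.076, 0.001], [0.076, -0.997, -0.0]]
shift mm [ 1.7 -0.8  1.9] turn units [ 0.02 -0.   -0.01]
```

View pics/w9.png

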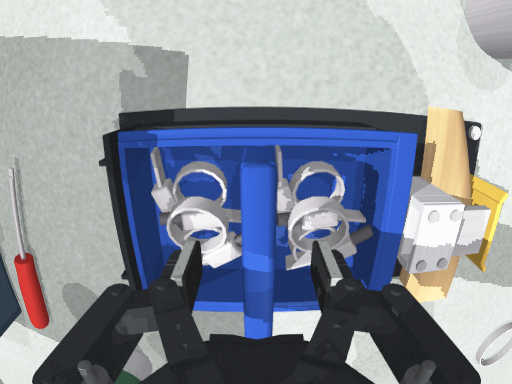

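```bash
python3 -m jog '0 0 0 0 0 0 0; 0 0 0 0 0 0 0; 0 0 0 0 0 0 0; 0 0 0 0 0 0 0; 0 0 0 0 0 0 0' 110; python3 -m jog '0 0 0 0 0 0 0; -6 0 0 0 0 0 0; -10 0 0 0 0 0 0; -10 0 0 0 0 0 0; 0 0 0 0 0 0 0'; python3 - <<'E'
from h import *
from station import bot
tgt([.5955,.3435,.037],4.2)
for n in["side"]:
    c,p,d=bot.calibration(n),*bot.read_camera(n); pickle.dump((c,p,d),open(f"pics/{n}8.pkl","wb"))
    u,v=map(int,proj(c,[.58,.3,.05])); cv2.imwrite(f"pics/{n}8c.png",cv2.resize(p[v-60:v+60,u-75:u+75],None,fx=5,fy=5,interpolation=2)[:,:,::-1])
    P=cloud(c,d);h=cv2.cvtColor(p,cv2.COLOR_RGB2HSV).astype(int)
    m=(P[...,0]>.5)&(P[...,0]<.7)&(P[...,1]>.22)&(P[...,1]<.45)&(P[...,2]>.06)&(P[...,2]<.1)&(h[...,0]>100)&(h[...,1]>120);q=P[m]
    for y in np.arange(.25,.43,.03): s=q[abs(q[:,1]-y)<.015]; print(round(y,2),len(s),np.round(np.percentile(s[:,2],[20,50,80]),3) if len(s) else "")
E
```

```text
t: 13.85
eef_pos: [0.5959, 0.3452, 0.039]
tool_rot: [0.519, 0.481, 0.518, -0.481]
contact_force: [-0.9, -2.3, 6.0]
gripper_width: 0.165
t: 14.35
eef_pos: [0.5966, 0.3463, 0.066]
tool_rot: [0.519, 0.482, 0.518, -0.48]
contact_force: [-0.5, 0.0, -6.9]
gripper_width: 0.164
t 14.35 tcp [0.5966 0.3463 0.066 ] F [-0.5  0.  -6.9] w 14.0
R cols(x,y,z): [[0.002, 0.002, -1.0], [0.997, 0.076, 0.002], [0.076, -0.997, -0.002]]
shift mm [29.  -1.4  2.8] turn units [ 0.03 -0.01 -0.02]
0.25 179 [0.076 0.079 0.08 ]
0.28 71 [0.072 0.078 0.08 ]
0.31 35 [0.078 0.08  0.081]
0.34 180 [0.067 0.077 0.081]
0.37 104 [0.076 0.079 0.081]
0.4 101 [0.076 0.079 0.081]
```

View pics/side8c.png

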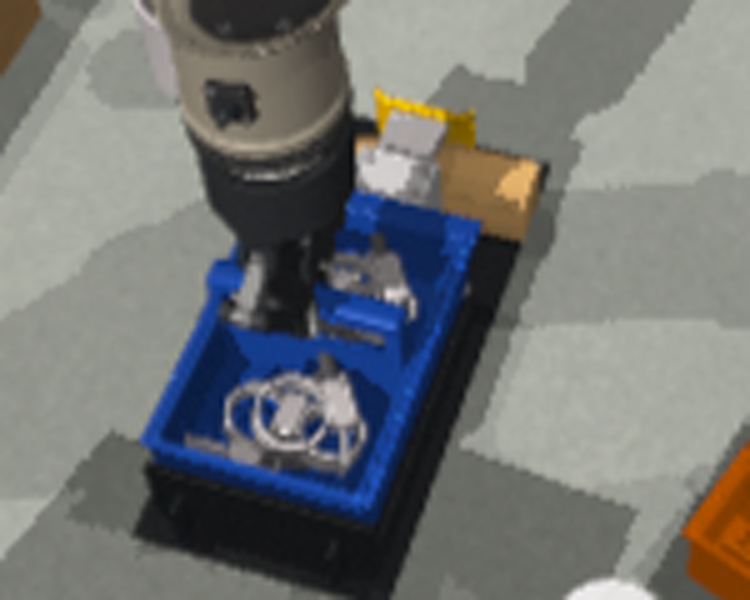

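The bin is lifting level, with the rim at 80 mm throughout and a load of about 7 N. I'll raise it further.

```bash
python3 -m jog '-20 0 0 0 0 0 0; -25 0 0 0 0 0 0; -25 0 0 0 0 0 0; -20 0 0 0 0 0 0; -17 0 0 0 0 0 0'; python3 -m jog '0 0 0 0 0 0 0; 0 0 0 0 0 0 0'; python3 - <<'E'
from h import *
from station import bot
# scale pan fit from early side/scene + wrist w1/w3
for n in["scene0","side0"]:
    c,p,d=load(n);P=cloud(c,d);h=cv2.cvtColor(p,cv2.COLOR_RGB2HSV).astype(int)
    m=(P[...,0]>.4)&(P[...,0]<.75)&(P[...,1]>-.45)&(P[...,1]<-.1)&(P[...,2]>.07)&(P[...,2]<.085)&(h[...,1]<60)
    k,l,s,_=cv2.connectedComponentsWithStats(m.astype(np.uint8)); mm=l==1+np.argmax(s[1:,4]); q=P[mm]; print(n,rect(q),np.median(q[:,2]))
c,p,d=load("side0");P=cloud(c,d)
cv2.imwrite("pics/pan.png",cv2.resize(p[105:195,215:335],None,fx=6,fy=6,interpolation=2)[:,:,::-1])
c,p,d=load("scene0");cv2.imwrite("pics/pan2.png",cv2.resize(p[155:225,150:260],None,fx=7,fy=7,interpolation=2)[:,:,::-1])
tgt([.58,-.285,.17],-5)
E
```

```text
t: 14.9
eef_pos: [0.5955, 0.3455, 0.1721]
tool_rot: [0.519, 0.481, 0.519, -0.481]
contact_force: [0.2, 0.3, -7.1]
gripper_width: 0.161
t: 15.1
eef_pos: [0.5953, 0.3452, 0.1704]
tool_rot: [0.519, 0.48, 0.519, -0.481]
contact_force: [-0.0, -0.2, -8.1]
gripper_width: 0.163
scene0 [580.0, -294.8, 255.6, 215.8, 84.4] 0.0760573207102343
side0 [577.1, -294.3, 257.7, 212.8, 84.1] 0.07737934844077499
t 15.1 tcp [0.5953 0.3452 0.1704] F [-0.  -0.2 -8.1] w 13.9
R cols(x,y,z): [[-0.001, -0.001, -1.0], [0.997, 0.076, -0.001], [0.076, -0.997, 0.0]]
shift mm [  0.8 -63.3 627.2] turn units [1.56 0.   0.01]
```

View pics/pan.png

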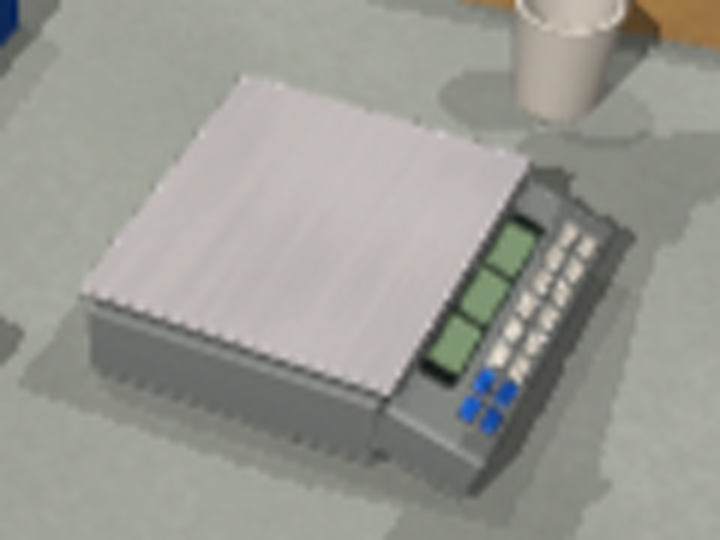

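View pics/pan2.png

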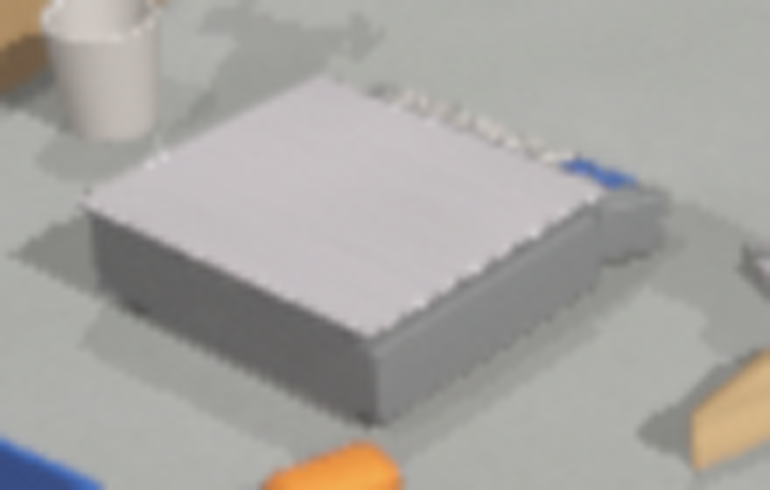

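```bash
python3 - <<'E'
from h import *
for n,px in[("side0",[(255.8,118),(303.3,131.7),(279.7,170.8),(229.2,153.8)]),("scene0",[(195.7,166.1),(235.7,183.3),(202.9,202.9),(162.1,184)])]:
    c,p,d=load(n); q=np.array([ray(c,u,v,.079) for u,v in px]); print(n,np.round(q[:,:2],3).tolist(),"centre",q.mean(0).round(4),rect(q))
E
```

```text
side0 [[0.665, -0.42], [0.46, -0.404], [0.483, -0.157], [0.684, -0.176]] centre [ 0.5732 -0.2893  0.079 ] [573.9, -290.0, 248.3, 205.4, 84.8]
scene0 [[0.473, -0.398], [0.504, -0.151], [0.699, -0.174], [0.676, -0.413]] centre [ 0.588 -0.284  0.079] [588.3, -286.1, 249.0, 204.1, 83.4]
```

```bash
python3 -m jog '0 0 15 0 0 0 0; 0 -3 25 0 0 0 0; 0 -3 35 0 0 0 0; 0 -4 35 0.2 0 0 0; 0 -4 35 0.2 0 0 0'; python3 -m jog '0 -4 35 0.2 0 0 0; 0 -4 35 0.2 0 0 0; 0 -3 35 0.2 0 0 0; 0 -3 35 0.2 0 0 0; 0 -2 35 0.2 0 0 0';python3 - <<'E'
from h import *
tgt([.58,-.29,.17],-5.5)
E
```

```text
t: 15.6
eef_pos: [0.5911, 0.1966, 0.1695]
tool_rot: [0.508, 0.491, 0.508, -0.493]
contact_force: [1.1, 0.1, -7.3]
gripper_width: 0.167
t: 16.1
eef_pos: [0.5731, 0.0221, 0.1699]
tool_rot: [-0.481, -0.517, -0.482, 0.519]
contact_force: [1.5, 0.1, -7.6]
gripper_width: 0.167
t 16.1 tcp [0.5731 0.0221 0.1699] F [ 1.5  0.1 -7.6] w 14.2
R cols(x,y,z): [[-0.002, -0.001, -1.0], [0.997, -0.072, -0.002], [-0.072, -0.997, 0.001]]
shift mm [2.000e-01 2.940e+01 3.108e+02] turn units [0.23 0.01 0.02]
```

```bash
python3 -m jog '0 3 35 0.2 0 0 0; 0 3 35 0 0 0 0; 0 3 35 0 0 0 0; 0 3 35 0 0 0 0; 0 3 35 0 0 0 0'; python3 -m jog '0 3 35 0 0 0 0; 0 3 30 0 0 0 0; 0 3 25 0 0 0 0; 0 3 20 0 0 0 0; 0 0 10 0 0 0 0';python3 -m jog '0 0 0 0 0 0 0; 0 0 0 0 0 0 0; 0 0 0 0 0 0 0'; python3 - <<'E'
from h import *
from station import bot
tgt([.58,-.29,.17],-5.5)
for n in["scene","side"]:
    c,p,d=bot.calibration(n),*bot.read_camera(n); pickle.dump((c,p,d),open(f"pics/{n}9.pkl","wb"))
    u,v=map(int,proj(c,[.58,-.29,.1])); u=max(u,90);v=max(v,70);cv2.imwrite(f"pics/{n}9c.png",cv2.resize(p[v-70:v+70,u-90:u+90],None,fx=4,fy=4,interpolation=2)[:,:,::-1])
    P=cloud(c,d);h=cv2.cvtColor(p,cv2.COLOR_RGB2HSV).astype(int)
    m=(P[...,0]>.45)&(P[...,0]<.72)&(P[...,1]>-.45)&(P[...,1]<-.15)&(P[...,2]>.17)&(P[...,2]<.2)&(h[...,0]>100)&(h[...,1]>120);print(n,rect(P[m]),np.percentile(P[m][:,2],[10,50,90]))
    m=(P[...,0]>.45)&(P[...,0]<.72)&(P[...,1]>-.45)&(P[...,1]<-.15)&(P[...,2]>.222)&(P[...,2]<.24)&(h[...,0]>100)&(h[...,1]>120);print(n,m.sum(),rect(P[m]))
c=bot.calibration("wrist");p,d=bot.read_camera("wrist");pickle.dump((c,p,d),open("pics/w10.pkl","wb"));cv2.imwrite("pics/w10.png",p[:,:,::-1])
E
```

```text
t: 16.6
eef_pos: [0.5726, -0.153, 0.1699]
tool_rot: [-0.476, -0.522, -0.477, 0.523]
contact_force: [0.8, 0.2, -7.1]
gripper_width: 0.163
t: 17.1
eef_pos: [0.5732, -0.2748, 0.1697]
tool_rot: [-0.475, -0.522, -0.476, 0.524]
contact_force: [-0.1, 0.1, -8.0]
gripper_width: 0.166
t: 17.4
eef_pos: [0.5755, -0.2691, 0.171]
tool_rot: [0.477, 0.522, 0.478, -0.522]
contact_force: [0.5, 0.5, -7.3]
gripper_width: 0.159
t 17.4 tcp [ 0.5755 -0.2691  0.171 ] F [ 0.5  0.5 -7.3] w 13.6
R cols(x,y,z): [[-0.0, 0.001, -1.0], [0.996, -0.089, -0.0], [-0.089, -0.996, -0.001]]
shift mm [ 1.   6.3 20.4] turn units [ 0.07 -0.01  0.  ]
scene [580.4, -272.7, 188.6, 133.7, 86.4] [0.17182053 0.18084386 0.18483884]
scene 53 [579.3, -267.2, 110.0, 19.2, -4.3]
side [573.8, -275.2, 190.9, 131.6, 84.8] [0.17297238 0.1826401  0.18647939]
side 103 [573.5, -265.8, 108.8, 20.4, -6.6]
```

View pics/side9c.png

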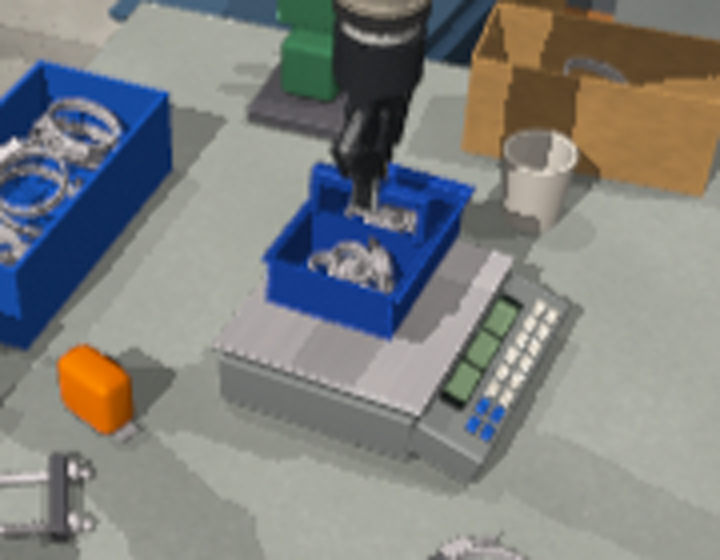

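View pics/w10.png

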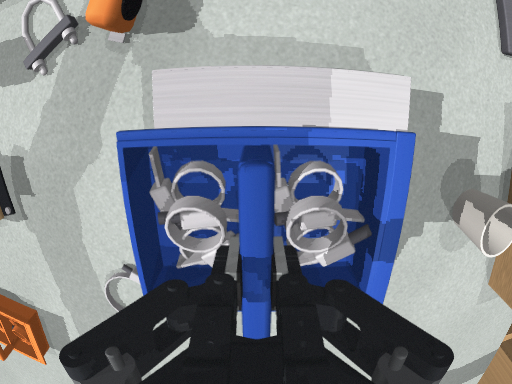

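```bash
python3 -m jog '0 3 11 0 0 0 0; 0 3 10 0 0 0 0; 10 0 0 0 0 0 0; 15 0 0 0 0 0 0; 12 0 0 0 0 0 0'; python3 -m jog '8 0 0 0 0 0 0; 4 0 0 0 0 0 0; 2 0 0 0 0 0 0; 0 0 0 0 0 0 0';  python3 - <<'E'
from h import *
from station import bot
tgt([.58,-.29,.112],-5.5)
for n in["scene","side"]:
    c,p,d=bot.calibration(n),*bot.read_camera(n); pickle.dump((c,p,d),open(f"pics/{n}a.pkl","wb"))
    u,v=map(int,proj(c,[.58,-.29,.1])); u=max(u,90);v=max(v,70);cv2.imwrite(f"pics/{n}ac.png",cv2.resize(p[v-70:v+70,u-90:u+90],None,fx=4,fy=4,interpolation=2)[:,:,::-1])
    P=cloud(c,d);h=cv2.cvtColor(p,cv2.COLOR_RGB2HSV).astype(int)
    m=(P[...,0]>.45)&(P[...,0]<.72)&(P[...,1]>-.45)&(P[...,1]<-.15)&(P[...,2]>.115)&(P[...,2]<.145)&(h[...,0]>100)&(h[...,1]>120);print(n,rect(P[m]),np.percentile(P[m][:,2],[10,50,90]))
    m=(P[...,0]>.45)&(P[...,0]<.72)&(P[...,1]>-.45)&(P[...,1]<-.15)&(P[...,2]>.165)&(P[...,2]<.2)&(h[...,0]>100)&(h[...,1]>120);print(n,m.sum(),rect(P[m]))
E
```

```text
t: 18.05
eef_pos: [0.5785, -0.292, 0.1319]
tool_rot: [-0.476, -0.522, -0.478, 0.523]
contact_force: [0.1, 0.5, -7.5]
gripper_width: 0.159
t: 18.45
eef_pos: [0.5796, -0.2927, 0.1202]
tool_rot: [0.477, 0.522, 0.477, -0.522]
contact_force: [-0.3, -0.3, -7.1]
gripper_width: 0.163
t 18.45 tcp [ 0.5796 -0.2927  0.1202] F [-0.3 -0.3 -7.1] w 13.9
R cols(x,y,z): [[0.0, -0.0, -1.0], [0.996, -0.091, 0.0], [-0.091, -0.996, 0.0]]
shift mm [ 8.2  0.2 -2.7] turn units [ 0.05  0.   -0.  ]
scene [581.5, -296.8, 188.8, 133.5, 85.8] [0.11842746 0.12907641 0.13353514]
scene 59 [584.8, -289.9, 109.6, 17.8, -4.6]
side [577.6, -296.3, 189.9, 131.7, 84.6] [0.11849656 0.13104015 0.13555614]
side 112 [577.6, -294.5, 109.7, 30.8, -7.9]
```

View pics/sideac.png

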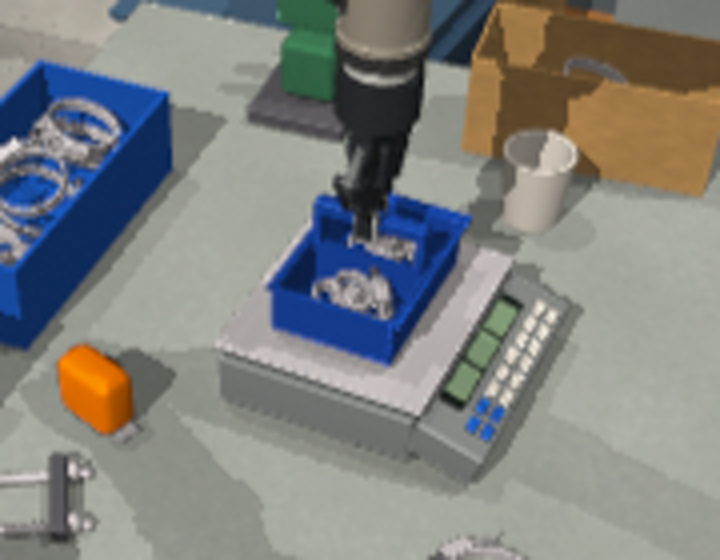

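View pics/sceneac.png

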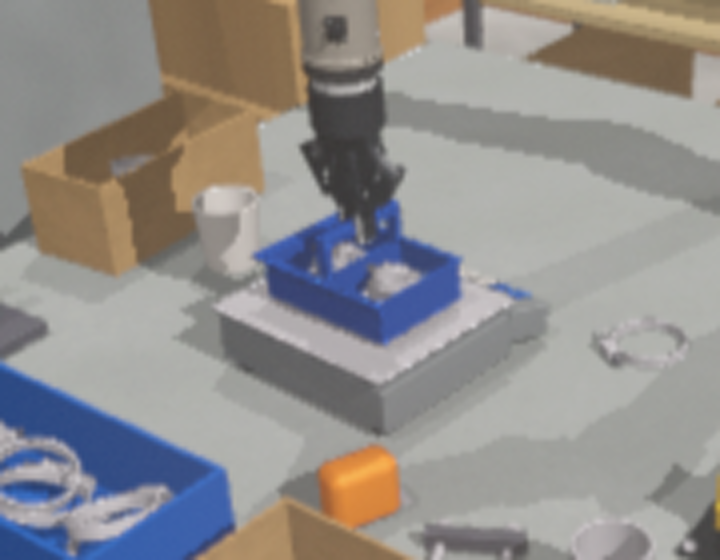

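The bin is centred and square, about 7 mm above the pan. Final gentle lowering.

```bash
python3 -m jog '2 0 0 0 0 0 0; 2 0 0 0 0 0 0; 1 0 0 0 0 0 0; 1 0 0 0 0 0 0; 0 0 0 0 0 0 0'; python3 -m jog '1 0 0 0 0 0 0; 0 0 0 0 0 0 0'; python3 -m jog '1 0 0 0 0 0 0; 0 0 0 0 0 0 0'
```

```text
t: 19.05
eef_pos: [0.5793, -0.2927, 0.114]
tool_rot: [-0.477, -0.522, -0.477, 0.522]
contact_force: [-1.0, -0.7, -7.9]
gripper_width: 0.161
t: 19.25
eef_pos: [0.5793, -0.2927, 0.1131]
tool_rot: [-0.477, -0.522, -0.477, 0.522]
contact_force: [-0.0, 0.2, -7.4]
gripper_width: 0.165
t: 19.45
eef_pos: [0.5794, -0.2927, 0.1121]
tool_rot: [-0.477, -0.522, -0.477, 0.522]
contact_force: [-0.5, 0.5, -7.0]
gripper_width: 0.161
```

```bash
for i in 1 2; do :; done; python3 -m jog '1 0 0 0 0 0 0; 0 0 0 0 0 0 0'; python3 -m jog '1 0 0 0 0 0 0; 0 0 0 0 0 0 0'; python3 -m jog '1 0 0 0 0 0 0; 0 0 0 0 0 0 0'
```

```text
t: 19.65
eef_pos: [0.5795, -0.2927, 0.112]
tool_rot: [0.477, 0.522, 0.476, -0.522]
contact_force: [-3.1, 1.9, 0.6]
gripper_width: 0.162
t: 19.85
eef_pos: [0.5795, -0.2927, 0.112]
tool_rot: [0.477, 0.522, 0.476, -0.522]
contact_force: [-6.0, 2.8, 6.6]
gripper_width: 0.166
t: 20.05
eef_pos: [0.5795, -0.2928, 0.112]
tool_rot: [0.477, 0.522, 0.476, -0.522]
contact_force: [-8.9, 3.5, 13.5]
gripper_width: 0.161
```

Contact came at reported z = 0.112, so the bin stands on the pan. I'll back off the extra 2 mm of command, release and retreat straight up.

```bash
python3 -m jog '-2 0 0 0 0 0 0; 0 0 0 0 0 0 0';python3 -m jog '0 0 0 0 0 0 45; 0 0 0 0 0 0 45; 0 0 0 0 0 0 45; 0 0 0 0 0 0 45; 0 0 0 0 0 0 45';python3 -m jog '-15 0 0 0 0 0 45; -25 0 0 0 0 0 45; -40 0 0 0 0 0 45; -40 0 0 0 0 0 45; 0 0 0 0 0 0 45'; python3 - <<'E'
from h import *
from station import bot
tgt([.58,-.29,.112],-5.5)
a=np.radians(4.4);ex=np.array([np.cos(a),np.sin(a)]);ey=np.array([-ex[1],ex[0]]);o=np.array([.599,.3006])
for n in["scene","side"]:
    c,p,d=bot.calibration(n),*bot.read_camera(n); pickle.dump((c,p,d),open(f"pics/{n}b.pkl","wb"));cv2.imwrite(f"pics/{n}b.png",p[:,:,::-1])
    P=cloud(c,d);h=cv2.cvtColor(p,cv2.COLOR_RGB2HSV).astype(int)
    m=(P[...,0]>.45)&(P[...,0]<.72)&(P[...,1]>-.45)&(P[...,1]<-.15)&(P[...,2]>.115)&(P[...,2]<.145)&(h[...,0]>100)&(h[...,1]>120);q=P[m];print(n,rect(q),np.percentile(q[:,2],[10,50,90]))
    m=(P[...,0]>.45)&(P[...,0]<.72)&(P[...,1]>-.45)&(P[...,1]<-.15)&(P[...,2]>.165)&(P[...,2]<.2)&(h[...,0]>100)&(h[...,1]>120);print("handle",m.sum(),rect(P[m]),np.percentile(P[m][:,2],[50,90]))
    D=np.stack([(P[...,:2]-o)@ex*1000,(P[...,:2]-o)@ey*1000,P[...,2]*1000],-1)
    m=(abs(D[...,0])<110)&(D[...,1]<-80)&(D[...,1]>-140)&(D[...,2]>15)&(D[...,2]<58)&(h[...,1]>50)&(h[...,0]<22)&(h[...,0]>8)
    print("wedge",np.round(np.percentile(D[m],[1,50,99],0),1).tolist())
    m=(abs(D[...,0])<40)&(D[...,1]<-100)&(D[...,1]>-150)&(D[...,2]>50)&(h[...,1]>140)&(h[...,0]<34)&(h[...,0]>22)
    print("yel",m.sum(),np.round(np.percentile(D[m],[1,50,99],0),1).tolist())
E
```

```text
t: 20.25
eef_pos: [0.5798, -0.2929, 0.112]
tool_rot: [0.477, 0.522, 0.476, -0.522]
contact_force: [-2.3, 0.1, 2.1]
gripper_width: 0.161
t: 20.75
eef_pos: [0.5796, -0.2928, 0.1112]
tool_rot: [0.477, 0.522, 0.477, -0.522]
contact_force: [0.7, 0.3, 0.7]
gripper_width: 0.528
t: 21.25
eef_pos: [0.5832, -0.2941, 0.2394]
tool_rot: [0.481, 0.524, 0.473, -0.521]
contact_force: [-0.2, -1.1, -0.2]
gripper_width: 0.525
t 21.25 tcp [ 0.5832 -0.2941  0.2394] F [-0.2 -1.1 -0.2] w 44.8
R cols(x,y,z): [[0.011, -0.005, -1.0], [0.996, -0.092, 0.012], [-0.092, -0.996, 0.004]]
shift mm [127.3  -5.1  -4.3] turn units [ 0.04  0.03 -0.11]
scene [583.3, -295.1, 187.1, 133.6, 86.1] [0.1173984  0.122628   0.12639898]
handle 62 [586.8, -287.9, 107.1, 16.6, -5.5] [0.17025274 0.17316868]
wedge [[-74.9, -132.9, 16.1], [29.9, -102.1, 42.0], [85.1, -88.5, 52.2]]
yel 12 [[-14.4, -131.3, 50.3], [28.6, -127.3, 64.0], [36.7, -124.9, 71.5]]
side [577.6, -296.6, 189.7, 132.4, 84.4] [0.11758328 0.12417663 0.12784549]
handle 116 [578.3, -288.3, 108.1, 19.6, -5.6] [0.17189086 0.17439985]
wedge [[-77.4, -126.8, 16.1], [-35.3, -97.1, 41.8], [79.7, -88.2, 49.6]]
yel 36 [[-32.2, -133.3, 53.3], [-10.0, -126.3, 68.5], [28.5, -122.9, 72.6]]
```

View pics/sideb.png

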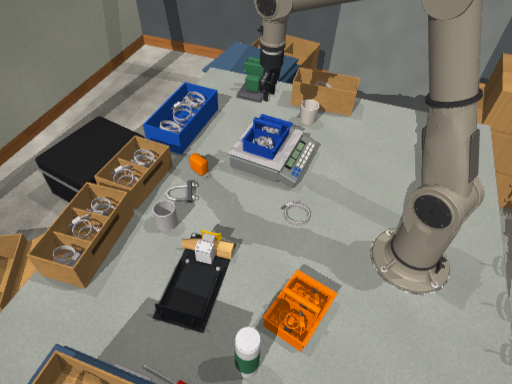

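View pics/sceneb.png

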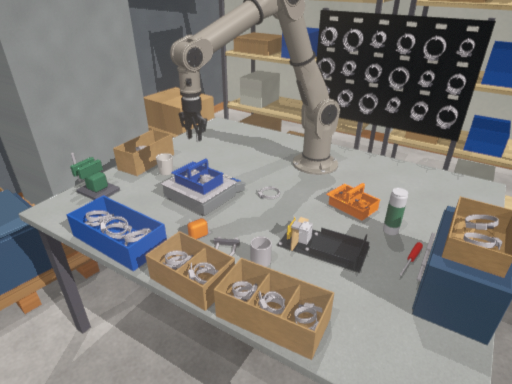

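Side view: the bin stands on the pan at (267,138), the wedge is in the dock at (207,245), and nothing else has moved. The bin is about 5 mm off the pan's centre and within about 1° of square, with its rim at 127 mm as expected. Handing in.

```bash
python3 - <<'E'
from station import bot
print(bot.hand_in())
E
```

```text
the job is handed in; nothing more can be done
None
```

The blue bin is on the scale's pan and the wedge is holding the bolt open in the dock. I handed the job in at about t = 21 s of the 72 s allowed; the hand-in gives no verdict.

**What I did:** I pushed the wedge through the slot thin end first until its middle was at about x = 0 of the dock. I then let go, lifted the bin level by its handle, and carried it at about 135 mm to the scale. It was lowered in 1 mm steps until the force showed contact, then released.

**Last checks:**

| Check | Measured | Needed |
|---|---|---|
| Pull plate drawn back | about 20 mm | at least 15 mm |
| Wedge middle, along the dock's x | about +1 mm (side view) | within ±60 mm |
| Bin off the pan's middle | about 5 mm | within 30 mm |
| Bin out of square with the pan | about 1° | within 12° |
| Bin rim height | about 127 mm (pan 79 + bin 48) | level on the pan |

The hand was clear of the bin and the wedge, and in the last pictures the other things stand where they were.

**What disagreed or failed:**
- **Fingertip height:** the real fingertips sit about 35 mm above the reported TCP height. My first grasp closed on air above the wedge without moving it; I measured the offset with three cameras and corrected for it from then on.
- **Wrist camera:** it read about 3–4 mm lower in y than the two fixed cameras.
- **Fixed cameras:** they differed by up to 15 mm in x on the pan's middle, and by about 9 mm on the bin handle at the end. The 5 mm above comes from combining them.

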